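Key the D-shafts in the V-grooves and snap the keeper bar on

ROBOT

A 7-joint arm with a two-finger parallel gripper is mounted at the origin on the work surface. World frame = base frame: x ahead of the robot, y to its left, z up, the work surface at z = 0. Lengths are in m, angles in rad, forces in N, time in s.
With the tool pointing down it reaches from about 0.4 to 0.875 m from the base axis. Payload 4.4 kg.
Tool frame: the origin (TCP) lies midway between the tips of the shut fingers; the grasp point (between the pads) lies 19 mm behind it; z points along the fingers, y is the line along which they close (so a half turn about z gives the same grasp; the last joint's range is limited). The gripper opens to 85 mm and grips with 20 to 120 N. Pads are 22 mm wide; open, the fingers measure 114 mm over their backs; the gripper's body (76 mm by 85 mm) begins 54 mm behind the grasp point. The pads swing forward as they close: fully open they stand 13 mm farther back than shut.
Start: joints at [1.099, 0.628, 0.038, 1.517, -0.027, 0.996, -0.02], TCP at [0.257, -0.597, 0.231] pointing down, gripper open.
Joint ranges: [-3.06, 3.06], [-0.37, 2.12], [-1.25, 1.32], [0.18, 2.47], [-1.1, 4.24], [0.23, 1.98], [-2.94, 2.94]. Speed limits (rad/s): [2.57, 2.57, 3.14, 3.14, 3.14, 3.14, 3.14].

INTERFACE

Orientations are given as a unit quaternion [w, x, y, z].
In Python, from bench import manip gives the robot as it stands.
- The arm moves only by the tool apply_moves, never from a script. Its argument "plan" is a list of rows, each a list of 2 entries, a list of its own where there are three numbers: the shift along the tool's x, y, z in cm, then the turn, a rotation vector about the tool's x, y, z in degrees. A call has exactly 8 rows; each row shifts and turns the commanded pose from where the row before left it, along the tool's axes as they then stand; what a row does not reach is not made up. A row lasts 1/8 s, in which the tool goes at most 62.5 mm and 10.7 degrees, less where a joint would pass 70% of its speed; a pose out of reach is approached as far as the arm can. A call with a gripper value outside its range is refused whole. "claw" is the gripper's target within -1 to 1 (shut at 1, half-way at 0, fully open at -1), set as the call begins (left out, the last holds). The fingers move at their own pace and stop on an object; "newtons" is the grip in N (left out, the last holds). Time passes only in rows, so rows that do not move let the fingers close, or fill a call up. It gives the time, the measured TCP pose, the force, the opening and the grip force at its end, in the units of the state.
- manip.read_state(): the state, without advancing time (a new reading comes with each control period).
- manip.snapshot(name): name is "side" or "top"; returns (picture, depth): 384x512x3 uint8, red, green, blue; 384x512 float32, m along the optical axis (not along the pixel's ray), 0 where there is no reading.
- manip.camera_info(name): a dict with "mtx" (3x3 intrinsics, pixels), "dist" ([k1, k2, p1, p2, k3] as OpenCV has them; the pictures are not rectified), "cam_to_world" (4x4, takes a point from camera to world coordinates). Camera axes: x right, y up, looking along -z (the intrinsics and any distortion apply to the point x, -y, -z); pixel columns grow to the right and rows downward; lengths in m; the calibration is good to about 2 mm. A picture is of the moment at which its call begins. camera_info takes no time and is no camera call.
- manip.sign_off(): hands the job in; it is judged then, once.
The state is a dict: "clock": time; "joint_pos": joint angles; "dq": joint speeds; "joint_torque": joint torques, N m; "tcp_pos": TCP position; "tool_rot": TCP orientation; "wrist_force": force on the tool from outside, world axes, zero at the start; "torque": the same for the moment, N m; "gripper_width": opening from 0.0 (shut) to 1.0 (fully open); "grip_force": force on a finger pad.
Only numpy, scipy, OpenCV 4.12 (cv2) and the standard library are available. Lean on these libraries where they do the work, as an engineer would, in place of code of your own. Each camera call takes 0.05 s, during which the arm holds its last target. There are 200 camera calls.

TASK

Take every steel D-shaft from the black tray and lay each in a V-groove of its own in the fixture with the blue V-blocks, rolling it there until you feel it drop onto the brass pads with its red flats face down. When all the shafts have dropped home, press the yellow-handled keeper bar, handle up and centred, into the two orange spring clips of the fixture until both ends snap fully home, and leave the other things on the bench where they are.

Things in the scene. Friction and masses are not known exactly. Their poses are not given: they have to be found in the camera images.
- fixture: fixed aluminium plate 170 (x) x 276 (y) x 10 mm high; origin under its centre on the bench. Three V-groove stations with grooves along its x lie 88 mm apart along y. Each has two blue 90-degree V-blocks (14 mm along x, 52 mm across, at x = +-41 mm, tops 54 mm above the bench; the 68 mm between them is free for fingers) and a brass pad at each end (see nest0). Two orange clips: see keeper_seat
- nest0 (a point): station 0: where a shaft's centre lies when home, 56 mm above the bench, midway between its V-blocks; axes are the fixture's, x along the groove. At x = +-60 to 71 mm a brass pad, 12 mm wide, has its flat top 10.5 mm below this point: a shaft with any other roll rides on the pads 3.5 mm too high and loose; with flats down within about 5 degrees it drops onto the V faces and no longer turns
- nest1 (a point): station 1, like station 0: where a shaft's centre lies when home, 56 mm above the bench; axes are the fixture's, x along the groove
- nest2 (a point): station 2, like station 0: where a shaft's centre lies when home, 56 mm above the bench; axes are the fixture's, x along the groove
- keeper_seat (a point): where the handle block's centre lies when the keeper bar is fully in both clips, 102 mm above the bench; axes are the fixture's, the bar lies along y over one end of the shafts. The clips, 62 mm to +x of the fixture's centre at y = +-124 mm, open upwards, tops 94 mm above the bench; the bar first touches their flared sprung jaws about 14 mm above its seat and snaps in at 10 to 20 N in all
- tray: fixed black tray 190 (x) x 290 (y) x 18 mm high, origin under its centre; four places 64 mm apart along y, each with two grey V-saddles at x = +-45 mm (tops 33 mm above the bench) that hold a shaft along the tray's x with its axis 40 mm above the bench; some places are empty
- shaft0_c (a point): centre of a steel D-shaft, 28 mm diameter, 150 mm long along its x, about 0.22 kg; the middle 104 mm is round, the last 23 mm at each end has a flat painted red, 10 mm from the axis. Both flats face the shaft's own -z (down when its z points up). It may start at any roll angle, and may lie either way round in a groove. None when absent
- shaft1_c (a point): centre of a steel D-shaft, 28 mm diameter, 150 mm long along its x, about 0.22 kg; the middle 104 mm is round, the last 23 mm at each end has a flat painted red, 10 mm from the axis. Both flats face the shaft's own -z (down when its z points up). It may start at any roll angle, and may lie either way round in a groove. None when absent
- shaft2_c (a point): centre of a steel D-shaft, 28 mm diameter, 150 mm long along its x, about 0.22 kg; the middle 104 mm is round, the last 23 mm at each end has a flat painted red, 10 mm from the axis. Both flats face the shaft's own -z (down when its z points up). It may start at any roll angle, and may lie either way round in a groove. None when absent
- shaft3_c (a point): centre of a steel D-shaft, 28 mm diameter, 150 mm long along its x, about 0.22 kg; the middle 104 mm is round, the last 23 mm at each end has a flat painted red, 10 mm from the axis. Both flats face the shaft's own -z (down when its z points up). It may start at any roll angle, and may lie either way round in a groove. None when absent
- keeper_c (a point): centre of the yellow handle block of the keeper bar; the block is 28 (x) x 40 (y) x 60 mm high, this point 30 mm above its underside; its lowest 12 mm are a foot 44 mm wide in x; a steel bar of 12 mm diameter and 280 mm length runs through its foot along y, the bar's axis 24 mm below this point; 0.25 kg; it stands on the bench with the block upright. Either way round fits the clips
- tape: green roll of tape, 64 mm across, bystander
- caliper: caliper 160 mm long, bystander
- driver: screwdriver, bystander
- cup: blue cup 70 mm across, bystander
- cleaner: clear bottle 130 mm high, bystander
- bin: small blue parts bin, bystander

How it is judged:
On the way, in this order (a step that is already met when the one before it is completed fails the run):
1. every shaft lies home in a V-groove, dropped onto the brass pads with its flats face down (((horizontal distance between shaft0_c and nest0 below 0.008 m and z of shaft0_c in the frame of nest0 between -0.004 and 0.0016 m and angle between shaft0_c's own z axis and vertical below 0.13 rad) or (horizontal distance between shaft0_c and nest1 below 0.008 m and z of shaft0_c in the frame of nest1 between -0.004 and 0.0016 m and angle between shaft0_c's own z axis and vertical below 0.13 rad) or (horizontal distance between shaft0_c and nest2 below 0.008 m and z of shaft0_c in the frame of nest2 between -0.004 and 0.0016 m and angle between shaft0_c's own z axis and vertical below 0.13 rad)) and ((horizontal distance between shaft1_c and nest0 below 0.008 m and z of shaft1_c in the frame of nest0 between -0.004 and 0.0016 m and angle between shaft1_c's own z axis and vertical below 0.13 rad) or (horizontal distance between shaft1_c and nest1 below 0.008 m and z of shaft1_c in the frame of nest1 between -0.004 and 0.0016 m and angle between shaft1_c's own z axis and vertical below 0.13 rad) or (horizontal distance between shaft1_c and nest2 below 0.008 m and z of shaft1_c in the frame of nest2 between -0.004 and 0.0016 m and angle between shaft1_c's own z axis and vertical below 0.13 rad)) and ((horizontal distance between shaft2_c and nest0 below 0.008 m and z of shaft2_c in the frame of nest0 between -0.004 and 0.0016 m and angle between shaft2_c's own z axis and vertical below 0.13 rad) or (horizontal distance between shaft2_c and nest1 below 0.008 m and z of shaft2_c in the frame of nest1 between -0.004 and 0.0016 m and angle between shaft2_c's own z axis and vertical below 0.13 rad) or (horizontal distance between shaft2_c and nest2 below 0.008 m and z of shaft2_c in the frame of nest2 between -0.004 and 0.0016 m and angle between shaft2_c's own z axis and vertical below 0.13 rad)) and ((horizontal distance between shaft3_c and nest0 below 0.008 m and z of shaft3_c in the frame of nest0 between -0.004 and 0.0016 m and angle between shaft3_c's own z axis and vertical below 0.13 rad) or (horizontal distance between shaft3_c and nest1 below 0.008 m and z of shaft3_c in the frame of nest1 between -0.004 and 0.0016 m and angle between shaft3_c's own z axis and vertical below 0.13 rad) or (horizontal distance between shaft3_c and nest2 below 0.008 m and z of shaft3_c in the frame of nest2 between -0.004 and 0.0016 m and angle between shaft3_c's own z axis and vertical below 0.13 rad))), for 0.3 s.
2. the keeper bar is snapped fully into both clips (x of keeper_c in the frame of keeper_seat between -0.004 and 0.004 m and y of keeper_c in the frame of keeper_seat between -0.011 and 0.011 m and z of keeper_c in the frame of keeper_seat between -0.003 and 0.0025 m and angle between the y axis of keeper_c and the y axis of keeper_seat, either way round below 0.05 rad and angle between keeper_c's own z axis and vertical below 0.2 rad), for 0.3 s.
At the end, for the whole second after the job is handed in: each shaft lies home in a groove (within 8 mm in plan, at most 1.6 mm high, flats down within 0.13 rad); the keeper is in both clips (handle centre within 4 mm across, 11 mm along, 2.5 mm in height, in line within 0.05 rad, handle up within 0.2 rad); all at rest (all of step 1 and all of step 2 and linear speed of each of keeper, shaft0, shaft1, shaft2, shaft3 below 0.02 m/s); the robot touches nothing.
It fails at once if a bystander (tape, caliper, screwdriver, cup, bottle or bin) is pushed more than 4 cm (distance of any of tape, caliper, driver, cup, cleaner, bin from where it was at the start of the episode above 0.04 m).
Of shaft0, shaft1, shaft2, shaft3 only 2 to 3 are there at a start; the rules pass over those that are not, and their reading is None.
At some moment in a run one of keeper may be knocked a few centimetres aside while the robot is not near it.
It also fails if it takes over 210 s, if anything falls off the work surface, if the arm or the gripper's body presses on something with over 40 N, if the wrist force passes 120 N, or if a joint passes its speed limit or range.

## Working session

There is one attempt and no reset: what is moved stays moved. The work goes in short steps, Python scripts to look and compute and a tool call to move; the robot and the scene stay as the last step left them, time stands still between calls to the robot, and variables do not carry over. Pictures are saved under pics/ and viewed, at most 17 in all, crops included, and the job is handed in when it is done.

Besides the shell and the picture viewer there is one more tool, called by a JSON object that holds its "api" and its "payload". apply_moves: Moves the arm, as the interface text tells. Its arguments: {"type":"object","properties":{"plan":{"type":"array"},"claw":{"type":"number"},"newtons":{"type":"number"}},"required":["plan"]}

```bash
ls; mkdir -p pics; cat > h.py <<'E'
import numpy as np, cv2
from bench import manip
def snap(n,f):
    p,d=manip.snapshot(n); cv2.imwrite(f'pics/{f}.png',p[:,:,::-1]); np.save(f'pics/{f}.npy',d); return p,d
def ray(n,u,v):
    c=manip.camera_info(n); q=cv2.undistortPoints(np.array([[[u,v]]],float),np.array(c['mtx'],float),np.array(c['dist'],float))[0,0]
    T=np.array(c['cam_to_world']); return T[:3,3],T[:3,:3]@np.array([q[0],-q[1],-1.])
def atz(n,u,v,z):
    o,r=ray(n,u,v); return o+r*(z-o[2])/r[2]
def atd(n,u,v,d):
    o,r=ray(n,u,v); return o+r*d
def cloud(n,d):
    c=manip.camera_info(n); h,w=d.shape; g=np.stack(np.meshgrid(np.arange(w),np.arange(h)),-1).reshape(-1,1,2).astype(float)
    q=cv2.undistortPoints(g,np.array(c['mtx'],float),np.array(c['dist'],float))[:,0]
    T=np.array(c['cam_to_world']); P=np.c_[q[:,0],-q[:,1],-np.ones(len(q))]*d.reshape(-1,1)
    return (P@T[:3,:3].T+T[:3,3]).reshape(h,w,3)
def proj(n,P):
    c=manip.camera_info(n); T=np.linalg.inv(np.array(c['cam_to_world'])); X=np.atleast_2d(P)@T[:3,:3].T+T[:3,3]
    return cv2.projectPoints((X*[1,-1,-1]).reshape(-1,1,3),np.zeros(3),np.zeros(3),np.array(c['mtx'],float),np.array(c['dist'],float))[0][:,0]
E
python3 - <<'E'
from h import *
for n in('top','side'):
    p,d=snap(n,n+'0'); c=manip.camera_info(n); print(n,np.round(c['cam_to_world'],3).tolist(),np.round(c['mtx'],1).tolist(),c['dist'],(d==0).mean())
print(manip.read_state())
E
```

```text
pics
top [[-0.009, 0.982, -0.187, 0.288], [-1.0, -0.01, -0.001, -0.007], [-0.003, 0.187, 0.982, 1.62], [0.0, 0.0, 0.0, 1.0]] [[487.8, 0.0, 248.7], [0.0, 487.8, 195.0], [0.0, 0.0, 1.0]] [-0.03355703  0.          0.          0.          0.        ] 0.0037841796875
side [[-0.787, 0.372, -0.491, -0.219], [-0.616, -0.465, 0.636, 1.02], [0.008, 0.804, 0.595, 1.079], [0.0, 0.0, 0.0, 1.0]] [[490.2, 0.0, 251.5], [0.0, 490.2, 198.8], [0.0, 0.0, 1.0]] [-0.09965051  0.          0.          0.          0.        ] 0.004114786783854167
{'clock': 0.1, 'joint_pos': array([ 1.09920807,  0.62925526,  0.0384272 ,  1.51825357, -0.02701831,
        0.996275  , -0.02001849]), 'dq': array([ 1.67021556e-04, -1.95811078e-03,  6.15046016e-04, -3.94296489e-03,
        1.63650677e-03, -1.56178522e-05, -2.19306764e-03]), 'joint_torque': array([ 3.00350177e-03, -5.64538801e+01,  1.23015527e+00, -1.93975085e+01,
        1.12025358e-02,  5.47404328e-03, -3.40380336e-05]), 'tcp_pos': array([ 0.25641123, -0.59669607,  0.23048427]), 'tool_rot': array([-8.20850911e-04,  9.79488559e-01,  2.01498046e-01, -1.64144669e-04]), 'wrist_force': array([ 0.83932442, -0.50581458,  0.93779072]), 'torque': array([ 0.01550027,  0.00261579, -0.02856973]), 'grip_force': 0.0, 'gripper_width': 1.0045202819572803}
```

View pics/top0.png

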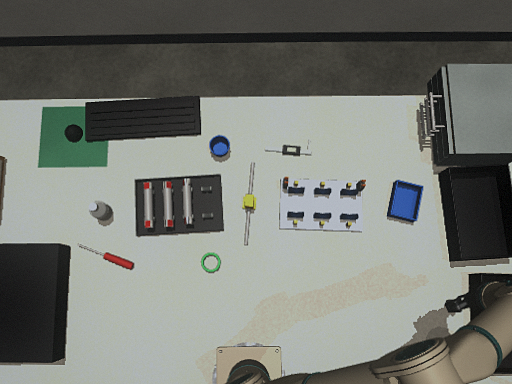

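View pics/side0.png

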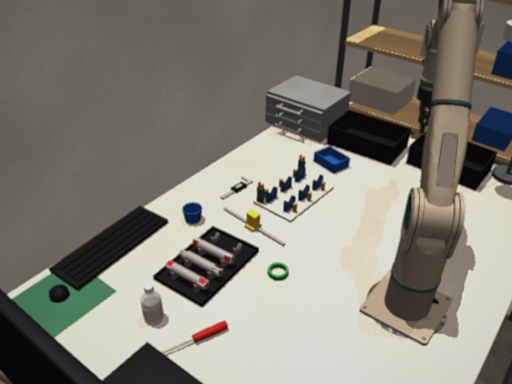

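```bash
python3 - <<'E'
import cv2,numpy as np
t=cv2.imread('pics/top0.png'); 
a=cv2.resize(t[165:245,125:232],None,fx=7,fy=7,interpolation=cv2.INTER_CUBIC); cv2.imwrite('pics/c1.png',a)
a=cv2.resize(t[155:255,235:375],None,fx=5.7,fy=5.7,interpolation=cv2.INTER_CUBIC); cv2.imwrite('pics/c2.png',a)
from h import *
d=np.load('pics/top0.npy'); C=cloud('top',d)
for u,v in[(205,189),(249,203),(320,210),(200,245),(148,205),(168,205),(187,205)]: print(u,v,C[v,u].round(4))
# table / keeper yellow
p=t[:,:,::-1].astype(int); m=(p[...,0]>150)&(p[...,1]>130)&(p[...,2]<90); m[:, :235]=0; m[:,265:]=0
print('keep',m.sum(),C[m].round(3).mean(0),C[m].min(0),C[m].max(0))
# bar points height 5..25mm near
X=C.reshape(-1,3); uv=np.stack(np.meshgrid(np.arange(512),np.arange(384)),-1).reshape(-1,2)
s=(uv[:,0]>240)&(uv[:,0]<262)&(uv[:,1]>155)&(uv[:,1]<250)&(X[:,2]>.007)&(X[:,2]<.03)
B=X[s]; print(s.sum(), cv2.fitLine(B[:,:2].astype(np.float32),cv2.DIST_HUBER,0,.01,.01).ravel(),B.min(0),B.max(0))
E
```

```text
205 189 [0.615  0.1414 0.0199]
249 203 [ 0.5592 -0.0056  0.059 ]
320 210 [ 0.5416 -0.2426  0.0103]
200 245 [ 0.4295  0.1585 -0.0005]
148 205 [0.5539 0.3207 0.0696]
168 205 [0.5546 0.2572 0.062 ]
187 205 [0.5552 0.1964 0.0551]
keep 126 [ 0.56953968 -0.00630159  0.04854762] [ 0.55016257 -0.02579409  0.00257959] [0.59988564 0.01455385 0.07135991]
418 [ 0.99768126 -0.06805966  0.58699584 -0.00649664] [ 0.41407283 -0.04781726  0.00701394] [0.73144801 0.02218624 0.02737567]
```

View pics/c1.png

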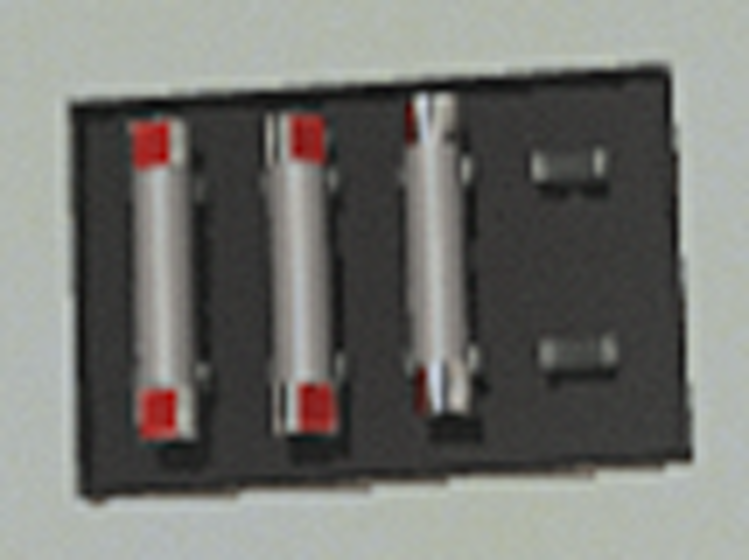

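View pics/c2.png

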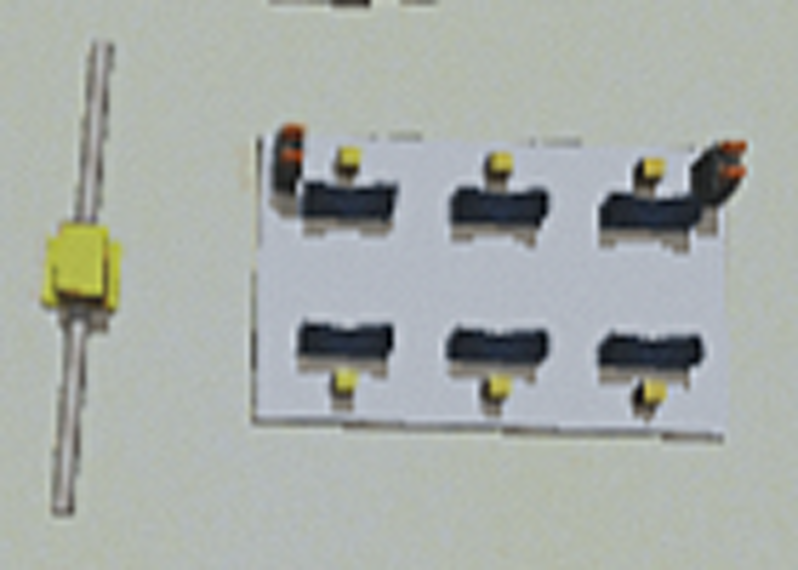

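```bash
cat > m.py <<'E'
from h import *
from scipy import optimize
def rigid(model,meas):
    a,b=model-model.mean(0),meas-meas.mean(0)
    th=np.arctan2((a[:,0]*b[:,1]-a[:,1]*b[:,0]).sum(),(a*b).sum())
    R=np.array([[np.cos(th),-np.sin(th)],[np.sin(th),np.cos(th)]]); t=meas.mean(0)-R@model.mean(0)
    return th,t,np.linalg.norm(model@R.T+t-meas,axis=1)
def blobs(m,mn=6):
    n,l,s,c=cv2.connectedComponentsWithStats(m.astype(np.uint8)); return [(c[i].round(2),s[i].tolist()) for i in range(1,n) if s[i][4]>=mn]
E
python3 - <<'E'
from m import *
for n in('top','side'):
    p=cv2.imread(f'pics/{n}0.png'); h=cv2.cvtColor(p,cv2.COLOR_BGR2HSV)
    W=(slice(150,260),slice(120,380)) if n=='top' else (slice(140,310),slice(140,350))
    for nm,lo,hi,mn in(('yel',(20,110,110),(34,255,255),4),('red',(0,150,90),(6,255,255),3),('org',(7,150,90),(17,255,255),2)):
        m=np.zeros(h.shape[:2],np.uint8); m[W]=cv2.inRange(h,lo,hi)[W]
        zz={'yel':.0455,'red':.052,'org':.09}[nm]
        for c,s in blobs(m,mn): print(n,nm,c,s,atz(n,*c,zz).round(4)[:2])
    if n=='side': cv2.imwrite('pics/c3.png',cv2.resize(p[220:305,150:265],None,fx=6.9,fy=6.9,interpolation=cv2.INTER_CUBIC)); cv2.imwrite('pics/c4.png',cv2.resize(p[145:250,215:340],None,fx=5.7,fy=5.7,interpolation=cv2.INTER_CUBIC))
E
```

```text
top yel [296. 182.] [295, 181, 3, 3, 9] [ 0.6304 -0.1615]
top yel [322.36 183.09] [321, 182, 4, 3, 11] [ 0.6259 -0.2485]
top yel [349. 184.] [348, 183, 3, 3, 9] [ 0.6219 -0.3365]
top yel [248.92 200.89] [243, 194, 13, 15, 150] [ 0.5685 -0.0054]
top yel [295.14 221.29] [294, 220, 3, 3, 7] [ 0.4997 -0.1552]
top yel [322.12 222.12] [321, 221, 3, 3, 8] [ 0.496  -0.2429]
top yel [349.5 223.2] [348, 222, 4, 3, 10] [ 0.4916 -0.332 ]
top red [145.96 185.31] [144, 183, 5, 6, 26] [0.6228 0.3331]
top red [168.59 184.27] [167, 182, 4, 6, 22] [0.6255 0.2585]
top red [147.24 223.56] [145, 221, 5, 6, 25] [0.4959 0.3251]
top red [169.58 222.65] [168, 220, 5, 7, 26] [0.4982 0.2525]
top red [121.2 258.8] [120, 258, 4, 2, 5] [0.3828 0.4057]
top org [285.75 177.25] [285, 177, 3, 2, 4] [ 0.6367 -0.1246]
top org [286.2 181.6] [285, 181, 3, 2, 5] [ 0.6223 -0.1257]
top org [363.5 180. ] [362, 180, 4, 1, 4] [ 0.6252 -0.3746]
top org [363. 185.] [362, 185, 3, 1, 3] [ 0.6088 -0.3721]
side yel [252.93 213.86] [247, 210, 13, 9, 71] [ 0.577  -0.0185]
side yel [249.32 226.56] [245, 223, 10, 8, 41] [0.5449 0.0421]
side yel [259.5 224. ] [259, 223, 2, 3, 4] [0.5267 0.0106]
side red [194.86 243.  ] [193, 241, 4, 5, 14] [0.6236 0.2184]
side red [226.57 258.67] [224, 256, 6, 6, 21] [0.4999 0.2103]
side red [169.5 263. ] [167, 261, 6, 5, 20] [0.6211 0.3317]
side red [218.4 266.6] [217, 266, 4, 2, 5] [0.4967 0.2514]
side red [202.04 280.58] [199, 278, 7, 6, 26] [0.4959 0.324 ]
side org [300.  156.5] [300, 156, 1, 2, 2] [ 0.6201 -0.3678]
side org [260.33 185.  ] [259, 183, 4, 4, 9] [ 0.6232 -0.1195]
```

View pics/c3.png

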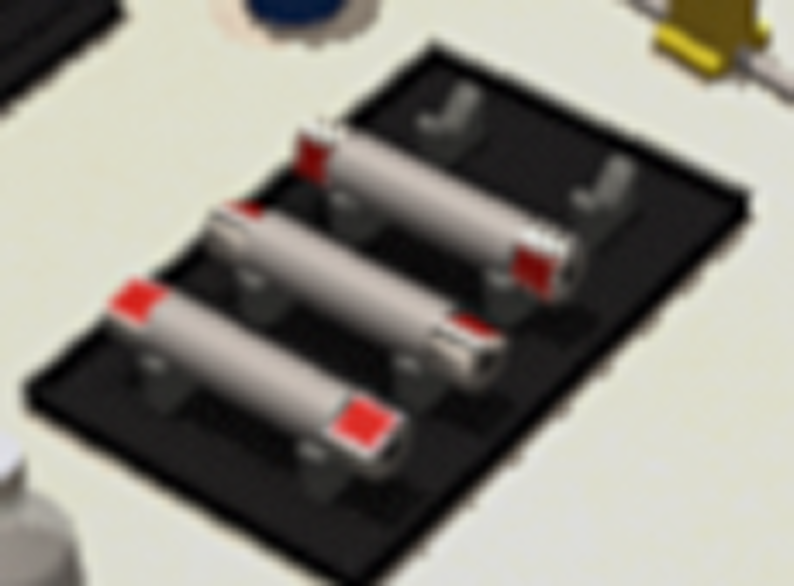

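View pics/c4.png

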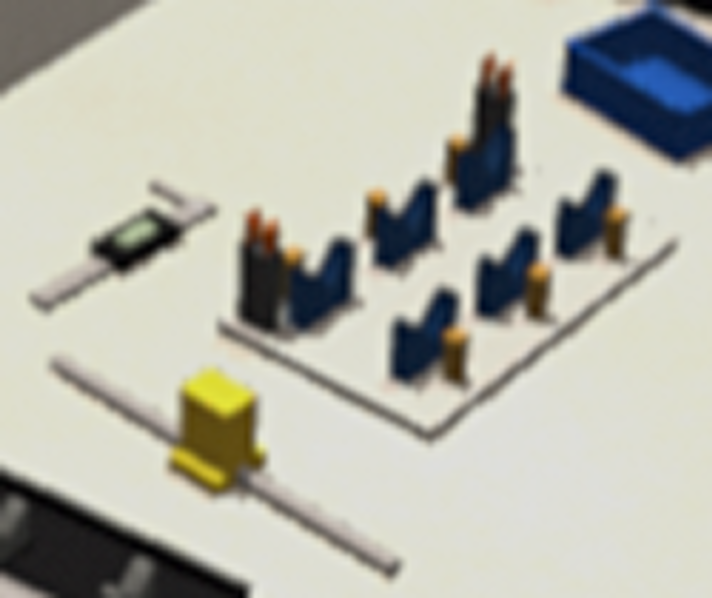

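```bash
cat >> m.py <<'E'
S=8
def axes(x,y,yaw): return np.array([x,y,.04]),np.array([np.cos(yaw),np.sin(yaw),0]),np.array([-np.sin(yaw),np.cos(yaw),0])
def cyl(x,y,yaw):
    c,a,b=axes(x,y,yaw); t=np.linspace(0,2*np.pi,40)
    return np.concatenate([c+a*s+.014*(np.cos(t)[:,None]*b+np.sin(t)[:,None]*[0,0,1]) for s in(-.075,.075)])
def flats(x,y,yaw,phi): # phi: normal angle from up towards +y
    c,a,b=axes(x,y,yaw); n=np.sin(phi)*b+np.cos(phi)*np.array([0,0,1]); w=np.cos(phi)*b-np.sin(phi)*np.array([0,0,1])
    return [np.array([c+.01*n+s*a*l+k*.0098*w for l,k in((.052,-1),(.075,-1),(.075,1),(.052,1))]) for s in(-1,1)]
def cover(n,polys,w):
    u0,v0,u1,v1=w; im=np.zeros(((v1-v0)*S,(u1-u0)*S),np.uint8)
    for P in polys:
        q=((P-[u0,v0]+.5)*S-.5); cv2.fillPoly(im,[np.round(q*16).astype(np.int32)],255,shift=4)
    return cv2.resize(im,(u1-u0,v1-v0),interpolation=cv2.INTER_AREA)/255.
E
python3 - <<'E'
from m import *
T=np.array([[.6304,-.1615],[.6259,-.2485],[.6219,-.3365],[.4997,-.1552],[.496,-.2429],[.4916,-.332]])
M=np.array([[sx*.0655,y] for sx in(1,-1) for y in(.088,0,-.088)])
th,t,e=rigid(M,T); print('fix',np.degrees(th),t,e.round(4))
# side brass
p=cv2.imread('pics/side0.png'); h=cv2.cvtColor(p,cv2.COLOR_BGR2HSV); m=cv2.inRange(h,(10,100,60),(24,255,255)); 
for c,s in blobs(m[145:250,215:340],5): print('sidebr',c+[215,145],s)
ims={n:cv2.imread(f'pics/{n}0.png').astype(float) for n in('top','side')}
for k,(y0,g) in enumerate([(.329,0),(.26,0),(.196,0)]):
  for n in('top','side'):
    q=proj(n,cyl(.557,y0,.055)); w=[int(q[:,0].min())-5,int(q[:,1].min())-5,int(q[:,0].max())+6,int(q[:,1].max())+6]
    I=ims[n][w[1]:w[3],w[0]:w[2]]; br=np.clip((I.max(2)-60)/90,0,1); red=np.clip((I[...,2]-I[...,1])/255,0,1)
    def f(v):
        C=cover(n,[cv2.convexHull(proj(n,cyl(v[0]+.557,v[1]+y0,v[2]+.055)).astype(np.float32))[:,0]],w); return ((C-br)**2).sum()
    # coarse grid then NM
    g=min(((f((a,b,0)),a,b) for a in np.arange(-.012,.013,.004) for b in np.arange(-.012,.013,.003)))
    r=optimize.minimize(f,[g[1],g[2],0],method='Nelder-Mead',options=dict(initial_simplex=[[g[1],g[2],0],[g[1]+.003,g[2],0],[g[1],g[2]+.003,0],[g[1],g[2],.03]])); v=r.x+[.557,y0,.055]
    best=[]
    for ph in range(-130,131,2):
        C=cover(n,[proj(n,P) for P in flats(*v,np.radians(ph))],w)
        # visible only if normal faces cam
        c,a,b=axes(*v); nn=np.sin(np.radians(ph))*b+np.cos(np.radians(ph))*np.array([0,0,1]); o,_=ray(n,0,0)
        if nn@(o-c)<0.01: continue
        A=(C*red).sum()/max((C*C).sum(),1e-6); best.append((((red-A*C)**2).sum(),ph,round(A,2)))
    best.sort(); print(k,n,v.round(4),round(r.fun,2),[(round(b[0],3),b[1],b[2]) for b in best[:4]])
E
```

```text
fix -2.5661534601403426 [ 0.56091667 -0.2461    ] [0.0004 0.0007 0.0007 0.0003 0.0006 0.0009]
sidebr [301.2 157.5] [85, 11, 4, 4, 10]
sidebr [294.56 170.56] [79, 24, 3, 5, 9]
sidebr [280.88 179.88] [65, 34, 3, 3, 8]
sidebr [260.26 185.22] [43, 37, 6, 8, 23]
sidebr [322.24 184.84] [106, 36, 4, 9, 25]
sidebr [265.67 189.89] [49, 44, 4, 3, 9]
sidebr [308.69 194.96] [92, 46, 4, 10, 26]
sidebr [294.11 206.57] [78, 57, 4, 10, 28]
sidebr [252.9 221.6] [32, 69, 14, 17, 124]
sidebr [248.5  228.25] [30, 81, 8, 5, 8]
0 top [0.5613 0.3284 0.0361] 73.03 [(np.float64(1.86), 12, np.float64(0.39)), (np.float64(1.881), 10, np.float64(0.38)), (np.float64(1.891), 8, np.float64(0.38)), (np.float64(1.919), 4, np.float64(0.38))]
0 side [0.5737 0.3219 0.0459] 501.92 [(np.float64(18.672), 30, np.float64(0.23)), (np.float64(18.678), 28, np.float64(0.23)), (np.float64(18.688), 32, np.float64(0.23)), (np.float64(18.706), 34, np.float64(0.23))]
1 top [0.5639 0.2636 0.0495] 58.8 [(np.float64(0.895), -46, np.float64(0.37)), (np.float64(0.908), -48, np.float64(0.37)), (np.float64(0.92), -44, np.float64(0.36)), (np.float64(1.01), -42, np.float64(0.35))]
1 side [0.5895 0.2576 0.0228] 549.34 [(np.float64(15.809), 24, np.float64(0.02)), (np.float64(15.809), 28, np.float64(0.02)), (np.float64(15.809), 22, np.float64(0.02)), (np.float64(15.809), 26, np.float64(0.02))]
2 top [0.5723 0.1995 0.0628] 81.45 [(np.float64(0.135), 74, np.float64(0.21)), (np.float64(0.135), 70, np.float64(0.16)), (np.float64(0.135), 76, np.float64(0.24)), (np.float64(0.139), 72, np.float64(0.18))]Traceback (most recent call last):
  File "<stdin>", line 22, in <module>
  File "h.py", line 6, in ray
    c=manip.camera_info(n); q=cv2.undistortPoints(np.array([[[u,v]]],float),np.array(c['mtx'],float),np.array(c['dist'],float))[0,0]
ValueError: time passes only in moves, steps and waits
```

```bash
sed -i 's/^def snap/CI={n:manip.camera_info(n) for n in("top","side")}\ndef snap/; s/manip.camera_info(n); /CI[n]; /' h.py; cat > fit.py <<'E'
from m import *
ims={n:cv2.imread(f'pics/{n}0.png').astype(float) for n in('top','side')}
for k,y0 in enumerate([.3285,.2625,.198]):
  for n in('top','side'):
    x0=.5605; yaw=.055
    q=proj(n,cyl(x0,y0,yaw)); w=[int(q[:,0].min())-6,int(q[:,1].min())-6,int(q[:,0].max())+7,int(q[:,1].max())+7]
    H=cover(n,[cv2.convexHull(q.astype(np.float32))[:,0]],w); mask=cv2.dilate((H>0).astype(np.uint8),np.ones((3,3)),iterations=3)
    I=ims[n][w[1]:w[3],w[0]:w[2]]; br=np.clip((I.max(2)-75)/60,0,1)*mask; red=np.clip((I[...,2]-I[...,1])/255,0,1)*mask
    f=lambda v:((cover(n,[cv2.convexHull(proj(n,cyl(*v)).astype(np.float32))[:,0]],w)-br)**2).sum()
    g=min(((f((x0+a,y0+b,yaw)),a,b) for a in np.arange(-.009,.01,.003) for b in np.arange(-.009,.01,.003)))
    b=np.array([x0+g[1],y0+g[2],yaw])
    r=optimize.minimize(f,b,method='Nelder-Mead',options=dict(initial_simplex=b+np.array([[0,0,0],[.003,0,0],[0,.003,0],[0,0,.03]]),maxiter=80)); v=r.x
    best=[]
    for ph in range(-130,131,2):
        c,a,bb=axes(*v); nn=np.sin(np.radians(ph))*bb+np.cos(np.radians(ph))*np.array([0,0,1]); o=np.array(CI[n]['cam_to_world'])[:3,3]
        if nn@(o-c)<0.1: continue
        C=cover(n,[proj(n,P) for P in flats(*v,np.radians(ph))],w)
        A=(C*red).sum()/max((C*C).sum(),1e-6); best.append((((red-A*C)**2).sum(),ph,round(A,2)))
    best.sort(); print(k,n,v.round(4),round(r.fun,2),[(float(round(b[0],3)),b[1],float(b[2])) for b in best[:4]])
E
python3 fit.py
```

```text
0 top [0.5611 0.3286 0.0283] 49.29 [(2.161, 2, 0.37), (2.169, 6, 0.37), (2.235, 4, 0.37), (2.252, 10, 0.38)]
0 side [0.5732 0.3216 0.0568] 87.29 [(17.761, 36, 0.24), (17.789, 30, 0.24), (17.794, 32, 0.24), (17.812, 28, 0.24)]
1 top [0.5628 0.2636 0.0568] 50.15 [(0.486, -46, 0.38), (0.51, -44, 0.37), (0.524, -48, 0.38), (0.607, -42, 0.36)]
1 side [0.5794 0.2564 0.0306] 82.04 [(2.499, -4, 0.05), (2.499, -16, 0.05), (2.502, -12, 0.05), (2.502, -2, 0.04)]
2 top [0.5726 0.1986 0.0525] 79.7 [(0.111, 74, 0.21), (0.112, 76, 0.26), (0.115, 72, 0.18), (0.124, 78, 0.33)]
2 side [0.5804 0.194  0.0529] 54.99 [(3.179, 90, 0.22), (3.212, 92, 0.22), (3.212, 98, 0.24), (3.213, 94, 0.23)]
```

```bash
cat > fit2.py <<'E'
from m import *
D=[]
for n,w in(('top',[136,172,202,236]),('side',[155,228,245,295])):
    I=cv2.imread(f'pics/{n}0.png').astype(float)[w[1]:w[3],w[0]:w[2]]
    D.append((n,w,np.clip((I[...,2]-I[...,1])-25,0,None)/255))
def res(v,full=False):
    x,y,yaw,du,dv=v[:5]; R=0; out=[]
    for n,w,red in D:
        o=np.array(CI[n]['cam_to_world'])[:3,3]; Cs=[]
        for k in range(3):
            s=.096-.064*k; X,Y=x-np.sin(yaw)*s,y+np.cos(yaw)*s
            c,a,b=axes(X,Y,yaw); nn=np.sin(v[5+k])*b+np.cos(v[5+k])*np.array([0,0,1])
            if nn@(o-c)<0: continue
            C=cover(n,[proj(n,P)+([du,dv] if n=='side' else 0) for P in flats(X,Y,yaw,v[5+k])],w); C=cv2.GaussianBlur(C,(0,0),.5)
            if C.sum()>1: Cs.append(C.ravel())
        A=np.array(Cs).T; q=np.linalg.lstsq(A,red.ravel(),rcond=None)[0]; e=((A@q-red.ravel())**2).sum(); R+=e; out.append((q.round(2),e,(red**2).sum()))
    R+=.02*(du**2+dv**2)
    return (R,out) if full else R
best=None
for p0 in(5,20):
  for p1 in(-35,-50):
    v0=np.array([.559,.2325,.055,0,0,*np.radians([p0,p1,80])]); st=np.array([.003,.003,.02,.5,.5,.15,.15,.15])
    r=optimize.minimize(res,v0,method='Nelder-Mead',options=dict(initial_simplex=np.vstack([v0]+[v0+st*(np.arange(8)==i) for i in range(8)]),maxiter=500))
    v=r.x; print(round(r.fun,3),v[:5].round(4),np.degrees(v[5:]).round(1))
    if best is None or r.fun<best.fun: best=r
print(res(best.x,True))
E
time python3 fit2.py
```

```text
3.981 [ 0.5644  0.2317  0.0596  0.1169 -0.7919] [ 10.8 -45.2  79.5]
3.884 [ 0.564   0.2319  0.055   0.2455 -0.6984] [  8.  -47.6  78. ]
4.132 [ 0.5643  0.2303  0.0572  0.1914 -0.8832] [ 19.5 -42.7  89.4]
3.855 [ 0.5642  0.2313  0.0558  0.2385 -0.7033] [ 10.1 -44.2  80.8]
(np.float64(3.8550238738881495), [(array([0.31, 0.28, 0.17]), np.float64(1.6669522046424383), np.float64(12.517570165321029)), (array([0.44, 0.34, 0.19]), np.float64(2.1770409553164667), np.float64(17.904682814302188))])
real	0m6.789s
user	0m7.276s
sys	0m0.084s
```

```bash
cat > plan.py <<'E'
import sys,json,numpy as np
from scipy.spatial.transform import Rotation as Ro, Slerp
from bench import manip
# usage: plan.py r  x,y,z,yaw,tilt,n ...   pivot r(m) behind TCP; deg ; '=' keeps value
def pose(p,r):
    R=Ro.from_euler('ZX',[p[3],p[4]],degrees=True)*Ro.from_euler('x',180,degrees=True)
    return R
s=manip.read_state(); r=float(sys.argv[1])
q=s['tool_rot']; R=Ro.from_quat([q[1],q[2],q[3],q[0]]); t=np.array(s['tcp_pos'])
e=(R*Ro.from_euler('x',180,degrees=True)).as_euler('ZXY',degrees=True); piv=t-r*R.as_matrix()[:,2]
print('now tcp',t.round(4),'piv',piv.round(4),'yaw,tilt,roll',e.round(1),'F',s['wrist_force'].round(1),'w',round(s['gripper_width'],3),'gf',round(s['grip_force'],1),'q',s['joint_pos'].round(2),'t',round(s['clock'],1))
cur=[*piv,e[0],e[1]]; rows=[]
for a in sys.argv[2:]:
    v=a.split(','); tg=[cur[i] if v[i]=='=' else (cur[i]+float(v[i][1:]) if v[i][0]=='d' else float(v[i])) for i in range(5)]; n=int(v[5])
    R2=pose(tg,r); sl=Slerp([0,1],Ro.concatenate([R,R2])); p0,p1=np.array(cur[:3]),np.array(tg[:3])
    Rp,tp=R,p0+r*R.as_matrix()[:,2]
    for k in range(1,n+1):
        Rk=sl(k/n); tk=p0+(p1-p0)*k/n+r*Rk.as_matrix()[:,2]
        d=Rp.inv().apply(tk-tp)*100; w=np.degrees((Rp.inv()*Rk).as_rotvec()); rows.append([d.round(2).tolist(),w.round(1).tolist()]); Rp,tp=Rk,tk
    R=R2; cur=tg
while len(rows)%8: rows.append([[0,0,0],[0,0,0]])
for i in range(0,len(rows),8): print(json.dumps(rows[i:i+8]).replace(' ',''))
E
python3 plan.py 0.019 .566,.199,.22,3.2,0,15
```

```text
now tcp [ 0.2564 -0.5967  0.2305] piv [ 0.2564 -0.5967  0.2495] yaw,tilt,roll [23.2  0.1 -0. ] F [ 0.8 -0.5  0.9] w 1.005 gf 0.0 q [ 1.1   0.63  0.04  1.52 -0.03  1.   -0.02] t 0.1
[[[3.99,-4.06,0.2],[-0.0,0.0,1.3]],[[3.89,-4.15,0.2],[-0.0,0.0,1.3]],[[3.8,-4.24,0.2],[-0.0,0.0,1.3]],[[3.7,-4.33,0.2],[-0.0,0.0,1.3]],[[3.59,-4.41,0.2],[-0.0,0.0,1.3]],[[3.49,-4.5,0.2],[-0.0,0.0,1.3]],[[3.38,-4.58,0.2],[-0.0,0.0,1.3]],[[3.28,-4.65,0.2],[-0.0,0.0,1.3]]]
[[[3.17,-4.73,0.2],[-0.0,0.0,1.3]],[[3.06,-4.8,0.2],[-0.0,0.0,1.3]],[[2.94,-4.87,0.2],[-0.0,0.0,1.3]],[[2.83,-4.94,0.2],[-0.0,0.0,1.3]],[[2.71,-5.0,0.2],[-0.0,0.0,1.3]],[[2.6,-5.07,0.2],[-0.0,0.0,1.3]],[[2.48,-5.12,0.2],[-0.0,0.0,1.3]],[[0,0,0],[0,0,0]]]
```

{"api": "apply_moves", "payload": {"plan": [[[4,-4.1,0.2],[0,0,1.3]],[[3.9,-4.15,0.2],[0,0,1.3]],[[3.8,-4.25,0.2],[0,0,1.3]],[[3.7,-4.35,0.2],[0,0,1.3]],[[3.6,-4.4,0.2],[0,0,1.3]],[[3.5,-4.5,0.2],[0,0,1.3]],[[3.4,-4.6,0.2],[0,0,1.3]],[[3.3,-4.65,0.2],[0,0,1.3]]], "claw": 0, "newtons": 60}}

```text
clock: 1.1
tcp_pos: [0.4216, -0.1697, 0.2152]
tool_rot: [0.0, 0.994, 0.111, 0.0]
wrist_force: [0.5, -0.0, -0.9]
gripper_width: 0.495
grip_force: 0.0
```

{"api": "apply_moves", "payload": {"plan": [[[3.2,-4.75,0.2],[0,0,1.3]],[[3.1,-4.8,0.2],[0,0,1.3]],[[2.9,-4.9,0.2],[0,0,1.3]],[[2.8,-4.9,0.2],[0,0,1.3]],[[2.7,-5,0.2],[0,0,1.3]],[[2.6,-5.1,0.2],[0,0,1.3]],[[2.5,-5.1,0.2],[0,0,1.3]],[[0,0,0],[0,0,0]]]}}

```text
clock: 2.1
tcp_pos: [0.5631, 0.2074, 0.2004]
tool_rot: [-0.002, 0.999, 0.037, -0.0]
wrist_force: [-0.8, -0.9, -0.0]
gripper_width: 0.498
grip_force: 0.0
```

```bash
python3 plan.py 0.019 .565,.199,.08,3.2,0,4 .565,.199,.041,3.2,0,3
```

```text
now tcp [0.5631 0.2074 0.2004] piv [0.5631 0.2073 0.2194] yaw,tilt,roll [ 4.2  0.2 -0. ] F [-0.8 -0.9 -0. ] w 0.498 gf 0.0 q [-0.45  0.59  0.08  1.7  -0.06  0.85 -1.84] t 2.1
[[[0.03,0.22,3.48],[-0.0,-0.0,0.3]],[[0.03,0.22,3.48],[-0.0,-0.0,0.3]],[[0.03,0.22,3.48],[-0.0,-0.0,0.3]],[[0.04,0.22,3.48],[-0.0,-0.0,0.3]],[[-0.0,-0.0,1.3],[0.0,0.0,0.0]],[[-0.0,-0.0,1.3],[0.0,0.0,0.0]],[[-0.0,-0.0,1.3],[0.0,0.0,0.0]],[[0,0,0],[0,0,0]]]
```

{"api": "apply_moves", "payload": {"plan": [[[0,0.22,3.5],[0,0,0.3]],[[0,0.22,3.5],[0,0,0.3]],[[0,0.22,3.5],[0,0,0.3]],[[0.1,0.22,3.5],[0,0,0.2]],[[0,0,1.3],[0,0,0]],[[0,0,1.3],[0,0,0]],[[0,0,1.2],[0,0,0]],[[0,0,0],[0,0,0]]]}}

```text
clock: 3.1
tcp_pos: [0.5644, 0.1922, 0.023]
tool_rot: [0.0, 1.0, 0.023, -0.0]
wrist_force: [-0.5, 0.1, 0.9]
gripper_width: 0.503
grip_force: 0.0
```

{"api": "apply_moves", "payload": {"plan": [[[0,0,0],[0,0,0]],[[0,0,0],[0,0,0]],[[0,0,0],[0,0,0]],[[0,0,0],[0,0,0]],[[0,0,0],[0,0,0]],[[0,0,0],[0,0,0]],[[0,0,0],[0,0,0]],[[0,0,0],[0,0,0]]], "claw": 1, "newtons": 60}}

```text
clock: 4.1
tcp_pos: [0.5647, 0.197, 0.0246]
tool_rot: [-0.003, 1.0, 0.025, 0.001]
wrist_force: [-1.9, 5.7, 0.7]
gripper_width: 0.306
grip_force: 58.8
```

```bash
python3 plan.py 0.019 =,=,.2,=,0,3 =,=,=,=,-45,5; python3 - <<'E'
from h import *
p,d=snap('top','t1'); q,_=snap('side','s1')
a=cv2.resize(p[150:250,130:240],None,fx=3.6,fy=3.6,interpolation=cv2.INTER_CUBIC);b=cv2.resize(q[200:310,150:270],None,fx=3.3,fy=3.3,interpolation=cv2.INTER_CUBIC)
h=min(len(a),len(b)); cv2.imwrite('pics/g1.png',np.hstack([a[:h],b[:h]])[:,:,::-1])
E
```

```text
now tcp [0.5647 0.197  0.0246] piv [0.5647 0.1969 0.0436] yaw,tilt,roll [ 2.8  0.3 -0.1] F [-1.9  5.7  0.7] w 0.306 gf 58.8 q [-0.41  0.84  0.05  1.81 -0.09  0.49 -1.82] t 4.1
[[[0.01,-0.02,-5.21],[-0.1,-0.0,-0.0]],[[0.01,-0.02,-5.21],[-0.1,-0.0,-0.0]],[[0.0,-0.01,-5.21],[-0.1,-0.0,-0.0]],[[0.0,0.3,-0.02],[-9.0,0.0,0.0]],[[-0.0,0.3,-0.02],[-9.0,0.0,-0.0]],[[-0.0,0.3,-0.02],[-9.0,-0.0,0.0]],[[0.0,0.3,-0.02],[-9.0,0.0,-0.0]],[[0.0,0.3,-0.02],[-9.0,-0.0,0.0]]]
```

View pics/g1.png

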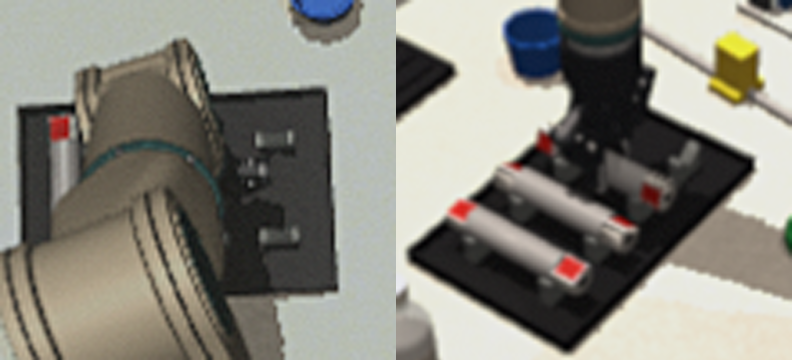

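{"api": "apply_moves", "payload": {"plan": [[[0,0,-5],[0,0,0]],[[0,0,-5.5],[0,0,0]],[[0,0,-5.5],[0,0,0]],[[0,0.3,0],[-9,0,0]],[[0,0.3,0],[-9,0,0]],[[0,0.3,0],[-9,0,0]],[[0,0.3,0],[-9,0,0]],[[0,0.3,0],[-9,0,0]]]}}

```text
clock: 5.2
tcp_pos: [0.5654, 0.1799, 0.1886]
tool_rot: [0.384, 0.923, 0.022, 0.01]
wrist_force: [-0.5, -0.9, -3.0]
gripper_width: 0.311
grip_force: 59.7
```

```bash
python3 plan.py 0.017 .565,-.1582,.12,-2.6,-45,8 =,=,.075,=,=,3
```

```text
now tcp [0.5654 0.1799 0.1886] piv [0.5648 0.192  0.2006] yaw,tilt,roll [  2.6 -45.1  -0.2] F [-0.5 -0.9 -3. ] w 0.311 gf 59.7 q [-0.93  0.9   0.43  1.49  0.34  1.25 -2.28] t 5.2
[[[-0.22,2.37,3.81],[0.0,-0.5,0.5]],[[-0.17,2.37,3.81],[0.0,-0.5,0.5]],[[-0.12,2.38,3.81],[0.0,-0.5,0.5]],[[-0.07,2.38,3.81],[0.0,-0.5,0.5]],[[-0.02,2.38,3.81],[0.0,-0.5,0.5]],[[0.03,2.38,3.81],[0.0,-0.5,0.5]],[[0.08,2.38,3.81],[0.0,-0.5,0.5]],[[0.14,2.38,3.81],[0.0,-0.5,0.5]]]
[[[0.0,-1.06,1.06],[0.0,0.0,0.0]],[[0.0,-1.06,1.06],[0.0,0.0,0.0]],[[0.0,-1.06,1.06],[0.0,0.0,0.0]],[[0,0,0],[0,0,0]],[[0,0,0],[0,0,0]],[[0,0,0],[0,0,0]],[[0,0,0],[0,0,0]],[[0,0,0],[0,0,0]]]
```

{"api": "apply_moves", "payload": {"plan": [[[-0.2,2.4,3.8],[0,-0.5,0.5]],[[-0.15,2.4,3.8],[0,-0.5,0.5]],[[-0.1,2.4,3.8],[0,-0.5,0.5]],[[-0.1,2.4,3.8],[0,-0.5,0.5]],[[0,2.4,3.8],[0,-0.5,0.5]],[[0,2.4,3.8],[0,-0.5,0.5]],[[0.1,2.4,3.8],[0,-0.5,0.5]],[[0.1,2.4,3.8],[0,-0.5,0.5]]]}}

```text
clock: 6.2
tcp_pos: [0.5636, -0.1728, 0.1084]
tool_rot: [0.382, 0.924, -0.024, -0.009]
wrist_force: [0.5, 0.4, -3.0]
gripper_width: 0.305
grip_force: 59.9
```

{"api": "apply_moves", "payload": {"plan": [[[0,-1,1],[0,0,0]],[[0,-1,1],[0,0,0]],[[0,-1,1],[0,0,0]],[[0,0,0],[0,0,0]],[[0,0,0],[0,0,0]],[[0,0,0],[0,0,0]],[[0,0,0],[0,0,0]],[[0,0,0],[0,0,0]]]}}

```text
clock: 7.2
tcp_pos: [0.563, -0.1724, 0.0665]
tool_rot: [0.382, 0.924, -0.024, -0.01]
wrist_force: [-0.6, 0.4, -2.6]
gripper_width: 0.305
grip_force: 59.7
```

```bash
python3 plan.py 0.017 .565,-.1582,.068,-2.6,-45,3 =,=,.060,=,=,3;python3 - <<'E'
from h import *
q,d=snap('side','s2'); p,_=snap('top','t2')
h=cv2.cvtColor(q,cv2.COLOR_RGB2HSV); b=cv2.resize(q[120:260,200:350],None,fx=4,fy=4,interpolation=cv2.INTER_CUBIC); cv2.imwrite('pics/g2.png',b[:,:,::-1])
E
```

```text
now tcp [ 0.563  -0.1724  0.0665] piv [ 0.5637 -0.1604  0.0785] yaw,tilt,roll [ -3. -45.  -0.] F [-0.6  0.4 -2.6] w 0.305 gf 59.7 q [-0.52  1.02  0.56  1.87  0.55  0.58 -2.28] t 7.2
[[[0.04,-0.3,0.19],[-0.0,0.1,-0.1]],[[0.04,-0.3,0.19],[-0.0,0.1,-0.1]],[[0.04,-0.3,0.19],[-0.0,0.1,-0.1]],[[0.0,-0.19,0.19],[0.0,0.0,0.0]],[[0.0,-0.19,0.19],[0.0,0.0,0.0]],[[0.0,-0.19,0.19],[0.0,0.0,0.0]],[[0,0,0],[0,0,0]],[[0,0,0],[0,0,0]]]
```

View pics/g2.png

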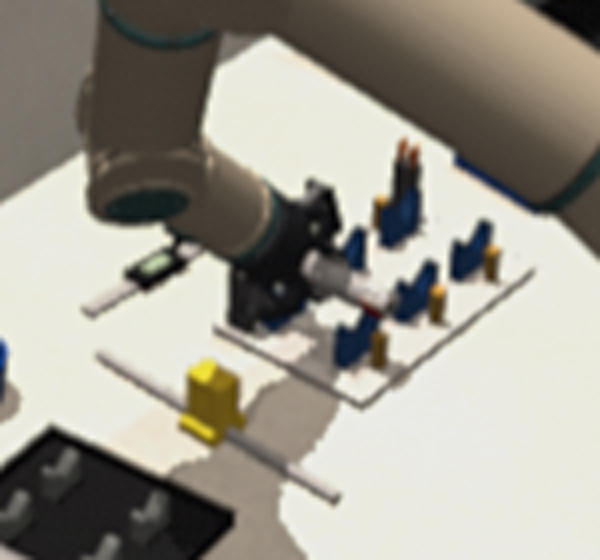

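```bash
python3 plan.py 0.0155 .565,-.1582,.066,-2.6,-45,4 =,=,.059,=,=,4
```

```text
now tcp [ 0.563  -0.1725  0.0663] piv [ 0.5635 -0.1615  0.0773] yaw,tilt,roll [ -3. -45.  -0.] F [-0.6 -0.2 -1.2] w 0.307 gf 59.7 q [-0.52  1.02  0.56  1.87  0.55  0.58 -2.28] t 7.3
[[[0.03,-0.26,0.14],[-0.0,0.1,-0.1]],[[0.03,-0.26,0.14],[-0.0,0.1,-0.1]],[[0.03,-0.26,0.14],[-0.0,0.1,-0.1]],[[0.03,-0.26,0.14],[-0.0,0.1,-0.1]],[[0.0,-0.12,0.12],[0.0,0.0,0.0]],[[0.0,-0.12,0.12],[0.0,0.0,0.0]],[[0.0,-0.12,0.12],[0.0,0.0,0.0]],[[0.0,-0.12,0.12],[0.0,0.0,0.0]]]
```

{"api": "apply_moves", "payload": {"plan": [[[0.03,-0.26,0.14],[0,0,0]],[[0.03,-0.26,0.14],[0,0,-0.1]],[[0.03,-0.26,0.14],[0,0,-0.1]],[[0.03,-0.26,0.14],[0,0,-0.1]],[[0,-0.12,0.12],[0,0,0]],[[0,-0.12,0.12],[0,0,0]],[[0,-0.12,0.12],[0,0,0]],[[0,0,0],[0,0,0]]]}}

```text
clock: 8.3
tcp_pos: [0.5642, -0.1691, 0.0497]
tool_rot: [0.383, 0.924, -0.022, -0.011]
wrist_force: [-0.7, -0.0, -1.9]
gripper_width: 0.306
grip_force: 59.7
```

```bash
python3 plan.py 0.0155 =,=,d-.003,=,=,4
```

```text
now tcp [ 0.5642 -0.1691  0.0497] piv [ 0.5648 -0.1582  0.0607] yaw,tilt,roll [ -2.6 -45.    0.3] F [-0.7 -0.  -1.9] w 0.306 gf 59.7 q [-0.52  1.05  0.56  1.86  0.54  0.57 -2.29] t 8.3
[[[0.0,-0.05,0.05],[-0.0,0.1,0.0]],[[0.0,-0.05,0.05],[-0.0,0.1,0.0]],[[0.0,-0.05,0.05],[-0.0,0.1,0.0]],[[0.0,-0.05,0.05],[-0.0,0.1,0.0]],[[0,0,0],[0,0,0]],[[0,0,0],[0,0,0]],[[0,0,0],[0,0,0]],[[0,0,0],[0,0,0]]]
```

{"api": "apply_moves", "payload": {"plan": [[[0,-0.05,0.05],[0,0,0]],[[0,-0.05,0.05],[0,0,0]],[[0,-0.05,0.05],[0,0,0]],[[0,-0.05,0.05],[0,0,0]],[[0,0,0],[0,0,0]],[[0,0,0],[0,0,0]],[[0,0,0],[0,0,0]],[[0,0,0],[0,0,0]]]}}

```text
clock: 9.3
tcp_pos: [0.5642, -0.1695, 0.0485]
tool_rot: [0.383, 0.923, -0.022, -0.011]
wrist_force: [-1.2, 4.3, 8.1]
gripper_width: 0.307
grip_force: 61.0
```

{"api": "apply_moves", "payload": {"plan": [[[0,0.1,-0.1],[0,0,0]],[[0,0,0],[0,0,0]],[[0,0,0],[0,0,0]],[[0,0,0],[0,0,0]],[[0,0,0],[0,0,0]],[[0,0,0],[0,0,0]],[[0,0,0],[0,0,0]],[[0,0,0],[0,0,0]]], "claw": 0}}

```text
clock: 10.3
tcp_pos: [0.5643, -0.1691, 0.0484]
tool_rot: [0.383, 0.924, -0.022, -0.011]
wrist_force: [0.3, 1.0, 0.0]
gripper_width: 0.504
grip_force: 0.0
```

```bash
python3 plan.py 0.0155 .5648,-.1582,.0597,-2.6,15,7; python3 plan.py 0.0155 .5648,-.1582,.0597,-2.6,15,7 =,=,=,=,-45,7|tail -1
```

```text
now tcp [ 0.5643 -0.1691  0.0484] piv [ 0.5648 -0.1582  0.0594] yaw,tilt,roll [ -2.6 -45.    0.3] F [0.3 1.  0. ] w 0.504 gf 0.0 q [-0.52  1.05  0.56  1.86  0.54  0.57 -2.29] t 10.3
[[[0.0,-0.23,-0.02],[8.6,0.0,-0.0]],[[0.0,-0.23,-0.02],[8.6,0.0,-0.0]],[[0.0,-0.23,-0.02],[8.6,0.0,-0.0]],[[0.0,-0.23,-0.02],[8.6,0.0,-0.0]],[[0.0,-0.23,-0.02],[8.6,0.0,-0.0]],[[0.0,-0.23,-0.02],[8.6,0.0,-0.0]],[[0.0,-0.23,-0.02],[8.6,0.0,-0.0]],[[0,0,0],[0,0,0]]]
[[[0.0,0.23,-0.02],[-8.6,-0.0,0.0]],[[-0.0,0.23,-0.02],[-8.6,0.0,-0.0]],[[0.0,0.23,-0.02],[-8.6,0.0,0.0]],[[-0.0,0.23,-0.02],[-8.6,-0.0,-0.0]],[[-0.0,0.23,-0.02],[-8.6,-0.0,0.0]],[[0.0,0.23,-0.02],[-8.6,0.0,0.0]],[[0,0,0],[0,0,0]],[[0,0,0],[0,0,0]]]
```

{"api": "apply_moves", "payload": {"plan": [[[0,-0.23,-0.02],[8.6,0,0]],[[0,-0.23,-0.02],[8.6,0,0]],[[0,-0.23,-0.02],[8.6,0,0]],[[0,-0.23,-0.02],[8.6,0,0]],[[0,-0.23,-0.02],[8.6,0,0]],[[0,-0.23,-0.02],[8.6,0,0]],[[0,-0.23,-0.02],[8.6,0,0]],[[0,0,0],[0,0,0]]]}}

```text
clock: 11.3
tcp_pos: [0.5631, -0.1614, 0.0432]
tool_rot: [-0.132, 0.991, -0.03, 0.001]
wrist_force: [-1.3, 0.3, -0.5]
gripper_width: 0.501
grip_force: 0.0
```

{"api": "apply_moves", "payload": {"plan": [[[0,0,0],[0,0,0]],[[0,0,0],[0,0,0]],[[0,0,0],[0,0,0]],[[0,0,0],[0,0,0]],[[0,0,0],[0,0,0]],[[0,0,0],[0,0,0]],[[0,0,0],[0,0,0]],[[0,0,0],[0,0,0]]], "claw": 1, "newtons": 30}}

```text
clock: 12.3
tcp_pos: [0.5649, -0.1543, 0.0446]
tool_rot: [-0.132, 0.991, -0.025, 0.001]
wrist_force: [-0.0, 0.1, -1.9]
gripper_width: 0.316
grip_force: 29.7
```

```bash
python3 plan.py 0.0155 =,=,=,=,d-40,5;python3 plan.py 0.0155 =,=,=,=,d-10,5 
```

```text
now tcp [ 0.5649 -0.1543  0.0446] piv [ 0.5648 -0.1583  0.0596] yaw,tilt,roll [-2.9 15.2  0.2] F [-0.   0.1 -1.9] w 0.316 gf 29.7 q [ 0.63  0.88 -0.43  1.75  0.12  0.64 -1.39] t 12.3
[[[0.0,0.22,-0.02],[-8.0,0.0,0.0]],[[0.0,0.22,-0.02],[-8.0,0.0,0.0]],[[0.0,0.22,-0.02],[-8.0,0.0,0.0]],[[0.0,0.22,-0.02],[-8.0,0.0,0.0]],[[0.0,0.22,-0.02],[-8.0,0.0,0.0]],[[0,0,0],[0,0,0]],[[0,0,0],[0,0,0]],[[0,0,0],[0,0,0]]]
now tcp [ 0.5649 -0.1543  0.0446] piv [ 0.5648 -0.1583  0.0596] yaw,tilt,roll [-2.9 15.2  0.2] F [-0.   0.1 -1.9] w 0.316 gf 29.7 q [ 0.63  0.88 -0.43  1.75  0.12  0.64 -1.39] t 12.3
[[[0.0,0.05,-0.0],[-2.0,0.0,0.0]],[[0.0,0.05,-0.0],[-2.0,0.0,0.0]],[[0.0,0.05,-0.0],[-2.0,0.0,0.0]],[[0.0,0.05,-0.0],[-2.0,0.0,0.0]],[[0.0,0.05,-0.0],[-2.0,0.0,0.0]],[[0,0,0],[0,0,0]],[[0,0,0],[0,0,0]],[[0,0,0],[0,0,0]]]
```

{"api": "apply_moves", "payload": {"plan": [[[0,0.24,-0.02],[-9,0,0]],[[0,0.24,-0.02],[-9,0,0]],[[0,0.24,-0.02],[-9,0,0]],[[0,0.24,-0.02],[-9,0,0]],[[0,-0.03,0.07],[0,0,0]],[[0,-0.03,0.07],[0,0,0]],[[0,0,0],[0,0,0]],[[0,0,0],[0,0,0]]]}}

```text
clock: 13.3
tcp_pos: [0.5655, -0.1623, 0.0446]
tool_rot: [0.179, 0.984, -0.023, -0.005]
wrist_force: [-1.6, 4.6, 10.2]
gripper_width: 0.314
grip_force: 33.2
```

{"api": "apply_moves", "payload": {"plan": [[[0,0.05,0],[-2,0,0]],[[0,0.05,0],[-2,0,0]],[[0,0,0],[0,0,0]],[[0,0,0],[0,0,0]],[[0,0,0],[0,0,0]],[[0,0,0],[0,0,0]],[[0,0,0],[0,0,0]],[[0,0,0],[0,0,0]]]}}

```text
clock: 14.3
tcp_pos: [0.5654, -0.164, 0.0448]
tool_rot: [0.214, 0.977, -0.024, -0.006]
wrist_force: [-1.8, 2.4, 8.6]
gripper_width: 0.314
grip_force: 33.0
```

```bash
python3 plan.py 0.0155
```

```text
now tcp [ 0.5654 -0.164   0.0448] piv [ 0.5657 -0.1576  0.0589] yaw,tilt,roll [ -2.8 -24.7   0.1] F [-1.8  2.4  8.6] w 0.314 gf 33.0 q [-0.2   0.86  0.29  1.89  0.47  0.49 -2.05] t 14.3
```

Feeling works; continue in 4° steps.

{"api": "apply_moves", "payload": {"plan": [[[0,0.05,0],[-2,0,0]],[[0,0.05,0],[-2,0,0]],[[0,0,0],[0,0,0]],[[0,0,0],[0,0,0]],[[0,0,0],[0,0,0]],[[0,0,0],[0,0,0]],[[0,0,0],[0,0,0]],[[0,0,0],[0,0,0]]]}}

```text
clock: 15.3
tcp_pos: [0.5651, -0.1655, 0.045]
tool_rot: [0.248, 0.968, -0.024, -0.007]
wrist_force: [-0.5, 0.3, 6.5]
gripper_width: 0.319
grip_force: 32.8
```

{"api": "apply_moves", "payload": {"plan": [[[0,0.05,0],[-2,0,0]],[[0,0.05,0],[-2,0,0]],[[0,0,0],[0,0,0]],[[0,0,0],[0,0,0]],[[0,0,0],[0,0,0]],[[0,0,0],[0,0,0]],[[0,0,0],[0,0,0]],[[0,0,0],[0,0,0]]]}}

```text
clock: 16.3
tcp_pos: [0.5647, -0.1665, 0.0453]
tool_rot: [0.283, 0.959, -0.023, -0.009]
wrist_force: [0.7, -1.9, 5.3]
gripper_width: 0.316
grip_force: 32.6
```

{"api": "apply_moves", "payload": {"plan": [[[0,0.05,0],[-2,0,0]],[[0,0.05,0],[-2,0,0]],[[0,0,0],[0,0,0]],[[0,0,0],[0,0,0]],[[0,0,0],[0,0,0]],[[0,0,0],[0,0,0]],[[0,0,0],[0,0,0]],[[0,0,0],[0,0,0]]]}}

```text
clock: 17.3
tcp_pos: [0.5644, -0.1672, 0.0455]
tool_rot: [0.316, 0.948, -0.022, -0.01]
wrist_force: [1.1, -2.7, 5.0]
gripper_width: 0.315
grip_force: 32.4
```

```bash
python3 plan.py 0.0155
```

```text
now tcp [ 0.5644 -0.1672  0.0455] piv [ 0.5649 -0.1579  0.0579] yaw,tilt,roll [ -2.6 -36.9   0.3] F [ 1.1 -2.7  5. ] w 0.315 gf 32.4 q [-0.41  0.97  0.47  1.88  0.53  0.52 -2.21] t 17.3
```

{"api": "apply_moves", "payload": {"plan": [[[0,0.05,0],[-2,0,0]],[[0,0.05,0],[-2,0,0]],[[0,0.05,0],[-2,0,0]],[[0,-0.06,0.08],[0,0,0]],[[0,0,0],[0,0,0]],[[0,0,0],[0,0,0]],[[0,0,0],[0,0,0]],[[0,0,0],[0,0,0]]]}}

```text
clock: 18.3
tcp_pos: [0.564, -0.1688, 0.0461]
tool_rot: [0.367, 0.93, -0.022, -0.011]
wrist_force: [1.1, -2.4, 7.7]
gripper_width: 0.315
grip_force: 32.5
```

{"api": "apply_moves", "payload": {"plan": [[[0,0.05,0],[-2,0,0]],[[0,0.05,0],[-2,0,0]],[[0,0.05,0],[-2,0,0]],[[0,0,0],[0,0,0]],[[0,0,0],[0,0,0]],[[0,0,0],[0,0,0]],[[0,0,0],[0,0,0]],[[0,0,0],[0,0,0]]]}}

```text
clock: 19.3
tcp_pos: [0.5639, -0.1698, 0.0473]
tool_rot: [0.415, 0.909, -0.021, -0.012]
wrist_force: [0.7, -2.9, 8.3]
gripper_width: 0.313
grip_force: 32.5
```

```bash
python3 plan.py 0.0155
```

```text
now tcp [ 0.5639 -0.1698  0.0473] piv [ 0.5645 -0.1581  0.0575] yaw,tilt,roll [ -2.5 -49.1   0.4] F [ 0.7 -2.9  8.3] w 0.313 gf 32.5 q [-0.56  1.1   0.59  1.85  0.56  0.6  -2.34] t 19.3
```

{"api": "apply_moves", "payload": {"plan": [[[0,0.05,0],[-2,0,0]],[[0,0.05,0],[-2,0,0]],[[0,0.05,0],[-2,0,0]],[[0,0.06,0.08],[0,0,0]],[[0,0.04,0.06],[0,0,0]],[[0,0,0],[0,0,0]],[[0,0,0],[0,0,0]],[[0,0,0],[0,0,0]]]}}

```text
clock: 20.3
tcp_pos: [0.5638, -0.1718, 0.0477]
tool_rot: [0.462, 0.887, -0.02, -0.013]
wrist_force: [0.3, -1.6, 5.9]
gripper_width: 0.314
grip_force: 32.3
```

```bash
python3 plan.py 0.0155
```

```text
now tcp [ 0.5638 -0.1718  0.0477] piv [ 0.5644 -0.1591  0.0566] yaw,tilt,roll [ -2.3 -55.    0.5] F [ 0.3 -1.6  5.9] w 0.314 gf 32.3 q [-0.62  1.17  0.63  1.83  0.57  0.64 -2.39] t 20.3
```

{"api": "apply_moves", "payload": {"plan": [[[0,0.05,0],[-2,0,0]],[[0,0.05,0],[-2,0,0]],[[0,0.05,0],[-2,0,0]],[[0,0,0],[0,0,0]],[[0,0,0],[0,0,0]],[[0,0,0],[0,0,0]],[[0,0,0],[0,0,0]],[[0,0,0],[0,0,0]]]}}

```text
clock: 21.3
tcp_pos: [0.5638, -0.1726, 0.049]
tool_rot: [0.508, 0.861, -0.019, -0.014]
wrist_force: [0.6, -2.1, 5.2]
gripper_width: 0.316
grip_force: 32.3
```

```bash
python3 plan.py 0.0155
```

```text
now tcp [ 0.5638 -0.1726  0.049 ] piv [ 0.5644 -0.1591  0.0565] yaw,tilt,roll [ -2.3 -61.    0.6] F [ 0.6 -2.1  5.2] w 0.316 gf 32.3 q [-0.67  1.25  0.67  1.8   0.57  0.7  -2.43] t 21.3
```

{"api": "apply_moves", "payload": {"plan": [[[0,0,0],[0,0,0]],[[0,0,0],[0,0,0]],[[0,0,0],[0,0,0]],[[0,0,0],[0,0,0]],[[0,0,0],[0,0,0]],[[0,0,0],[0,0,0]],[[0,0,0],[0,0,0]],[[0,0,0],[0,0,0]]], "claw": 0}}

```text
clock: 22.3
tcp_pos: [0.5641, -0.1729, 0.0489]
tool_rot: [0.506, 0.862, -0.02, -0.014]
wrist_force: [-0.0, -0.7, 0.1]
gripper_width: 0.495
grip_force: 0.0
```

```bash
python3 plan.py 0.0155 .5645,-.1585,.057,-2.6,0,7
```

```text
now tcp [ 0.5641 -0.1729  0.0489] piv [ 0.5648 -0.1594  0.0565] yaw,tilt,roll [ -2.4 -60.8   0.4] F [-0.  -0.7  0.1] w 0.495 gf 0.0 q [-0.67  1.24  0.67  1.8   0.57  0.69 -2.43] t 22.3
[[[-0.0,-0.23,-0.03],[8.7,0.0,-0.0]],[[-0.0,-0.24,-0.03],[8.7,0.0,-0.0]],[[-0.0,-0.24,-0.03],[8.7,0.0,-0.0]],[[-0.0,-0.24,-0.03],[8.7,0.0,-0.0]],[[-0.0,-0.24,-0.03],[8.7,0.0,-0.0]],[[-0.0,-0.24,-0.03],[8.7,0.0,-0.0]],[[-0.0,-0.25,-0.03],[8.7,0.0,-0.0]],[[0,0,0],[0,0,0]]]
```

{"api": "apply_moves", "payload": {"plan": [[[0,-0.23,-0.03],[8.7,0,0]],[[0,-0.24,-0.03],[8.7,0,0]],[[0,-0.24,-0.03],[8.7,0,0]],[[0,-0.24,-0.03],[8.7,0,0]],[[0,-0.24,-0.03],[8.7,0,0]],[[0,-0.24,-0.03],[8.7,0,0]],[[0,-0.24,-0.03],[8.7,0,0]],[[0,0,0],[0,0,0]]]}}

```text
clock: 23.3
tcp_pos: [0.5638, -0.1641, 0.0422]
tool_rot: [-0.002, 1.0, -0.03, -0.001]
wrist_force: [0.3, 0.1, -1.0]
gripper_width: 0.499
grip_force: 0.0
```

{"api": "apply_moves", "payload": {"plan": [[[0,0,0],[0,0,0]],[[0,0,0],[0,0,0]],[[0,0,0],[0,0,0]],[[0,0,0],[0,0,0]],[[0,0,0],[0,0,0]],[[0,0,0],[0,0,0]],[[0,0,0],[0,0,0]],[[0,0,0],[0,0,0]]], "claw": 1, "newtons": 30}}

```text
clock: 24.3
tcp_pos: [0.564, -0.1597, 0.0415]
tool_rot: [0.002, 1.0, -0.023, -0.003]
wrist_force: [-1.7, -6.4, 3.8]
gripper_width: 0.318
grip_force: 29.3
```

```bash
python3 plan.py 0.0155; python3 -c "
from bench import manip;print(manip.read_state()['torque'])"
```

```text
now tcp [ 0.564  -0.1597  0.0415] piv [ 0.5641 -0.1596  0.057 ] yaw,tilt,roll [-2.7 -0.2  0.3] F [-1.7 -6.4  3.8] w 0.318 gf 29.3 q [ 0.34  0.81 -0.18  1.83  0.27  0.54 -1.64] t 24.3
[-1.33171951  0.42172253 -0.12612799]
```

{"api": "apply_moves", "payload": {"plan": [[[0,0.05,0],[-2,0,0]],[[0,0.05,0],[-2,0,0]],[[0,0.05,0],[-2,0,0]],[[0,0,0],[0,0,0]],[[0,0,0],[0,0,0]],[[0,0,0],[0,0,0]],[[0,0,0],[0,0,0]],[[0,0,0],[0,0,0]]]}}

```text
clock: 25.3
tcp_pos: [0.5641, -0.1604, 0.0423]
tool_rot: [0.054, 0.998, -0.023, -0.004]
wrist_force: [-3.7, -3.8, 8.0]
gripper_width: 0.32
grip_force: 30.7
```

```bash
python3 plan.py 0.0155; python3 -c "
from bench import manip;print(manip.read_state()['torque'])"
```

```text
now tcp [ 0.5641 -0.1604  0.0423] piv [ 0.5642 -0.1588  0.0577] yaw,tilt,roll [-2.6 -6.2  0.3] F [-3.7 -3.8  8. ] w 0.32 gf 30.7 q [ 0.21  0.8  -0.07  1.85  0.32  0.51 -1.74] t 25.3
[-0.91569226  0.57443299 -0.15131244]
```

{"api": "apply_moves", "payload": {"plan": [[[0,-0.05,0],[2,0,0]],[[0,-0.05,0],[2,0,0]],[[0,-0.05,0],[2,0,0]],[[0,0,0],[0,0,0]],[[0,0,0],[0,0,0]],[[0,0,0],[0,0,0]],[[0,0,0],[0,0,0]],[[0,0,0],[0,0,0]]]}}

```text
clock: 26.3
tcp_pos: [0.5641, -0.1596, 0.0414]
tool_rot: [0.002, 1.0, -0.023, -0.003]
wrist_force: [-2.3, -6.2, 3.1]
gripper_width: 0.314
grip_force: 30.9
```

```bash
python3 plan.py 0.0155; python3 -c "
from bench import manip;print(manip.read_state()['torque'])"
```

```text
now tcp [ 0.5641 -0.1596  0.0414] piv [ 0.5642 -0.1596  0.0569] yaw,tilt,roll [-2.7 -0.2  0.3] F [-2.3 -6.2  3.1] w 0.314 gf 30.9 q [ 0.34  0.81 -0.18  1.83  0.27  0.53 -1.64] t 26.3
[-1.46620973  0.43839022 -0.09949362]
```

{"api": "apply_moves", "payload": {"plan": [[[0,0,0],[0,0,0]],[[0,0,0],[0,0,0]],[[0,0,0],[0,0,0]],[[0,0,0],[0,0,0]],[[0,0,-3.5],[0,0,0]],[[0,0,-5],[0,0,0]],[[0,0,-6],[0,0,0]],[[0,0,0],[0,0,0]]], "claw": 0}}

```text
clock: 27.3
tcp_pos: [0.5687, -0.1595, 0.1914]
tool_rot: [0.0, 1.0, -0.025, 0.003]
wrist_force: [-0.3, -0.1, -0.4]
gripper_width: 0.495
grip_force: 0.0
```

```bash
python3 plan.py 0.0155 .5624,.2633,.2,3.2,0,8 =,=,.1,=,=,3; python3 - <<'E'
from h import *
q,d=snap('side','s3'); p,_=snap('top','t3')
b=cv2.resize(q[150:220,240:340],None,fx=6,fy=6,interpolation=cv2.INTER_CUBIC); cv2.imwrite('pics/g3.png',b[:,:,::-1])
# shaft contour vs predicted for z .056 / .0595
E
```

```text
now tcp [ 0.5687 -0.1595  0.1914] piv [ 0.5686 -0.1595  0.2069] yaw,tilt,roll [-2.8 -0.  -0.4] F [-0.3 -0.1 -0.4] w 0.495 gf 0.0 q [ 0.39  0.6  -0.26  1.73  0.19  0.83 -1.57] t 27.3
[[[-0.34,-5.28,0.08],[0.0,-0.0,-0.8]],[[-0.27,-5.28,0.08],[0.0,-0.0,-0.8]],[[-0.2,-5.28,0.08],[0.0,-0.0,-0.8]],[[-0.13,-5.28,0.09],[0.0,-0.0,-0.8]],[[-0.06,-5.29,0.09],[0.0,-0.0,-0.8]],[[0.01,-5.29,0.09],[0.0,-0.0,-0.8]],[[0.08,-5.29,0.09],[0.0,-0.0,-0.8]],[[0.15,-5.28,0.09],[0.0,-0.0,-0.8]]]
[[[-0.0,-0.0,3.33],[0.0,0.0,0.0]],[[-0.0,-0.0,3.33],[0.0,0.0,0.0]],[[-0.0,-0.0,3.33],[0.0,0.0,0.0]],[[0,0,0],[0,0,0]],[[0,0,0],[0,0,0]],[[0,0,0],[0,0,0]],[[0,0,0],[0,0,0]],[[0,0,0],[0,0,0]]]
```

View pics/g3.png

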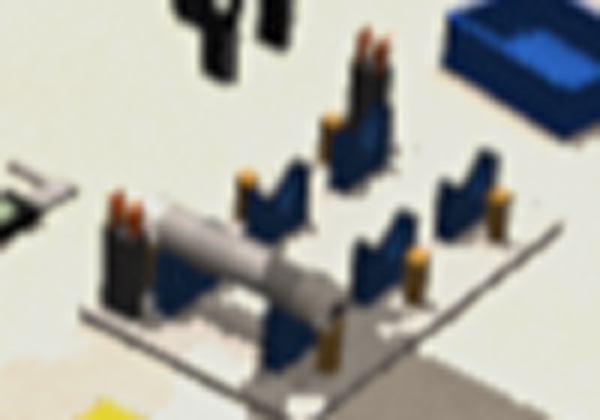

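```bash
python3 - <<'E'
from h import *
c=np.array([.5649,-.1582,.056]); a=np.array([.99900,-.0448,0]); b=np.array([.0448,.999,0])
for n in('side','top'):
    q=cv2.imread(f'pics/{n[0]}3.png'); d=np.load(f'pics/{n[0]}3.npy'); 
    for s in(-.075,.075): print(n,s,'ctr',proj(n,c+s*a)[0].round(1),'top',proj(n,c+s*a+[0,0,.014])[0].round(1))
    C=cloud(n,d); P=C.reshape(-1,3)-c; X=P@a; Y=P@b
    m=(abs(X)<.07)&(abs(Y)<.006)&(P[:,2]>0); m2=(abs(X)<.07)&(abs(Y)<.02)&(P[:,2]>-.01)
    print(n,m.sum(),np.percentile(P[m,2]*1e3,[10,50,90]).round(1))
    e=(abs(Y)<.01)&(P[:,2]>.0)&(abs(X)<.11); print('x ext',np.percentile(X[e]*1e3,[1,5,95,99]).round(1))
    # plate check
    f=(abs(X)<.03)&(abs(Y+.088)<.03); print('plate z',(np.median(P[f,2])+.056).round(4), (np.median(P[(abs(X)<.03)&(abs(Y+.176)<.03),2])+.056).round(4))
# intensity profile along axis in top
t=cv2.cvtColor(cv2.imread('pics/t3.png'),cv2.COLOR_BGR2GRAY)
for n in('top','side'):
  t=cv2.cvtColor(cv2.imread(f'pics/{n[0]}3.png'),cv2.COLOR_BGR2GRAY)
  L=np.arange(-.09,.0901,.003); uv=proj(n,c+L[:,None]*a+[0,0,.010]).astype(np.float32)
  v=cv2.remap(t,uv[:,0].copy(),uv[:,1].copy(),cv2.INTER_LINEAR).ravel(); print(n,list(zip((L*1e3).round().astype(int).tolist(),v.tolist()))[:12],list(zip((L*1e3).round().astype(int).tolist(),v.tolist()))[-12:])
E
```

```text
side -0.075 ctr [296.8 202.2] top [297. 199.]
side 0.075 ctr [263.5 185.9] top [263.6 182.7]
side 253 [ 12.1 289.4 431.2]
x ext [-97.4 -67.9  56.7  74.6]
plate z 0.0133 0.0119
top -0.075 ctr [295.4 223.8] top [295.8 223.3]
top 0.075 ctr [296.2 178.5] top [296.6 177.6]
top 303 [ 13.1 525.7 593. ]
x ext [-108.1 -101.4   25.1   35.1]
plate z nan 0.0117
top [(-90, 108), (-87, 129), (-84, 137), (-81, 135), (-78, 107), (-75, 73), (-72, 58), (-69, 78), (-66, 116), (-63, 138), (-60, 135), (-57, 134)] [(57, 54), (60, 55), (63, 52), (66, 50), (69, 50), (72, 50), (75, 51), (78, 55), (81, 58), (84, 55), (87, 57), (90, 63)]
side [(-90, 114), (-87, 103), (-84, 96), (-81, 87), (-78, 80), (-75, 84), (-72, 96), (-69, 115), (-66, 127), (-63, 131), (-60, 130), (-57, 129)] [(57, 191), (60, 205), (63, 221), (66, 227), (69, 228), (72, 222), (75, 202), (78, 188), (81, 204), (84, 209), (87, 211), (90, 177)]
  return _methods._mean(a, axis=axis, dtype=dtype,
  ret = ret.dtype.type(ret / rcount)
```

{"api": "apply_moves", "payload": {"plan": [[[-0.3,-5.3,0.1],[0,0,-0.8]],[[-0.3,-5.3,0.1],[0,0,-0.8]],[[-0.2,-5.3,0.1],[0,0,-0.8]],[[-0.1,-5.3,0.1],[0,0,-0.7]],[[0,-5.3,0.1],[0,0,-0.7]],[[0,-5.3,0.1],[0,0,-0.7]],[[0.1,-5.3,0.1],[0,0,-0.7]],[[0.1,-5.3,0.1],[0,0,-0.7]]]}}

```text
clock: 28.4
tcp_pos: [0.5579, 0.2662, 0.1771]
tool_rot: [-0.0, 1.0, 0.027, -0.003]
wrist_force: [0.4, -0.8, -0.2]
gripper_width: 0.498
grip_force: 0.0
```

{"api": "apply_moves", "payload": {"plan": [[[0,0,3.3],[0,0,0]],[[0,0,3.3],[0,0,0]],[[0,0,3.3],[0,0,0]],[[0,0,0],[0,0,0]],[[0,0,0],[0,0,0]],[[0,0,0],[0,0,0]],[[0,0,0],[0,0,0]],[[0,0,0],[0,0,0]]]}}

```text
clock: 29.4
tcp_pos: [0.5591, 0.2656, 0.081]
tool_rot: [-0.001, 1.0, 0.027, -0.001]
wrist_force: [-0.1, -0.1, 0.1]
gripper_width: 0.499
grip_force: 0.0
```

```bash
python3 plan.py 0.0155 .5635,.2633,.07,3.2,0,2 =,=,.039,=,=,4; python3 - <<'E'
from h import *
from m import *
snap('side','s4');snap('top','t4')
c=np.array([.5649,-.1582,.056]); a=np.array([.99900,-.0448,0]); b=np.array([.0448,.999,0])
for n in('side','top'):
    d=np.load(f'pics/{n[0]}4.npy'); C=cloud(n,d); P=C.reshape(-1,3)-c; X=P@a; Y=P@b
    for lo,hi in((-.045,.045),):
        m=(X>lo)&(X<hi)&(abs(Y)<.003)&(P[:,2]>0)&(P[:,2]<.03); print(n,m.sum(),'shaft top-.056',P[m,2].mean()*1e3,P[m,2].std()*1e3)
    for k in(0,1,2):
        f=(abs(X)<.03)&(abs(Y+.044+.088*k)<.012)&(abs(P[:,2])<.08); print(' plate',k,(P[f,2].mean()+.056).round(4))
    p=cv2.imread(f'pics/{n[0]}4.png'); h=cv2.cvtColor(p,cv2.COLOR_BGR2HSV); mk=cv2.inRange(h,(20,110,110),(34,255,255)); mk[:,:235]=0; mk[:,275]=0
    print([ (bb,atz(n,*bb[0],.05)[:2].round(3)) for bb in blobs(mk,40)])
E
```

```text
now tcp [0.5591 0.2656 0.081 ] piv [0.5592 0.2655 0.0965] yaw,tilt,roll [3.1 0.1 0.1] F [-0.1 -0.1  0.1] w 0.499 gf 0.0 q [-0.35  0.78 -0.22  1.72  0.25  0.67 -2.23] t 29.4
[[[0.22,0.13,1.32],[-0.1,0.1,-0.1]],[[0.21,0.13,1.33],[-0.1,0.1,-0.1]],[[-0.0,-0.0,0.78],[0.0,0.0,0.0]],[[-0.0,-0.0,0.78],[0.0,0.0,0.0]],[[-0.0,-0.0,0.78],[0.0,0.0,0.0]],[[-0.0,-0.0,0.78],[0.0,0.0,0.0]],[[0,0,0],[0,0,0]],[[0,0,0],[0,0,0]]]
side 22 shaft top-.056 14.763155776372821 2.935818383495203
 plate 0 0.0077
 plate 1 0.012
 plate 2 0.0117
[((array([258.94, 221.21]), [253, 217, 13, 10, 77]), array([0.534, 0.005])), ((array([255.56, 234.17]), [251, 230, 11, 9, 48]), array([0.502, 0.064]))]
top 53 shaft top-.056 16.508753169619744 3.3846048262770867
 plate 0 0.0118
 plate 1 0.0115
 plate 2 0.0106
[((array([244.  , 212.87]), [238, 206, 13, 15, 155]), array([0.528, 0.011]))]
```

{"api": "apply_moves", "payload": {"plan": [[[0.22,0.12,1.3],[0,0,0]],[[0.21,0.12,1.3],[0,0,0]],[[0,0,0.8],[0,0,0]],[[0,0,0.8],[0,0,0]],[[0,0,0.8],[0,0,0]],[[0,0,0.8],[0,0,0]],[[0,0,0],[0,0,0]],[[0,0,0],[0,0,0]]]}}

```text
clock: 30.5
tcp_pos: [0.5631, 0.2635, 0.0224]
tool_rot: [-0.001, 1.0, 0.027, -0.002]
wrist_force: [-0.0, -0.4, -0.4]
gripper_width: 0.495
grip_force: 0.0
```

{"api": "apply_moves", "payload": {"plan": [[[0,0,0],[0,0,0]],[[0,0,0],[0,0,0]],[[0,0,0],[0,0,0]],[[0,0,0],[0,0,0]],[[0,0,0],[0,0,0]],[[0,0,0],[0,0,0]],[[0,0,0],[0,0,0]],[[0,0,0],[0,0,0]]], "claw": 1, "newtons": 60}}

```text
clock: 31.5
tcp_pos: [0.5635, 0.2612, 0.023]
tool_rot: [0.0, 1.0, 0.027, -0.002]
wrist_force: [-0.6, -4.4, 6.5]
gripper_width: 0.306
grip_force: 58.7
```

```bash
python3 plan.py 0.0155 =,=,.2,=,0,3 .561,-.246,.12,-2.6,55,9 =,=,.07,=,=,3
```

```text
now tcp [0.5635 0.2612 0.023 ] piv [0.5635 0.2612 0.0385] yaw,tilt,roll [ 3.  -0.   0.2] F [-0.6 -4.4  6.5] w 0.306 gf 58.7 q [-0.36  0.87 -0.2   1.73  0.28  0.57 -2.24] t 31.5
[[[-0.02,0.0,-5.38],[0.0,0.1,-0.0]],[[-0.01,0.0,-5.38],[0.0,0.1,-0.0]],[[-0.0,0.0,-5.38],[0.0,0.1,-0.0]],[[-0.32,5.46,0.88],[6.1,0.3,0.6]],[[-0.26,5.53,0.27],[6.1,0.3,0.6]],[[-0.21,5.53,-0.33],[6.1,0.3,0.6]],[[-0.15,5.46,-0.94],[6.1,0.3,0.6]],[[-0.08,5.33,-1.53],[6.1,0.3,0.6]]]
[[[-0.02,5.14,-2.11],[6.1,0.3,0.6]],[[0.05,4.89,-2.66],[6.1,0.3,0.6]],[[0.11,4.57,-3.18],[6.1,0.3,0.6]],[[0.17,4.21,-3.67],[6.1,0.3,0.6]],[[0.0,1.37,0.96],[0.0,0.0,0.0]],[[0.0,1.37,0.96],[0.0,0.0,0.0]],[[0.0,1.37,0.96],[0.0,0.0,0.0]],[[0,0,0],[0,0,0]]]
```

{"api": "apply_moves", "payload": {"plan": [[[0,0,-5.4],[0,0,0]],[[0,0,-5.4],[0,0,0]],[[0,0,-5.4],[0,0,0]],[[-0.3,5.5,0.9],[6.1,0.3,0.6]],[[-0.3,5.5,0.3],[6.1,0.3,0.6]],[[-0.2,5.5,-0.3],[6.1,0.3,0.6]],[[-0.15,5.5,-0.9],[6.1,0.3,0.6]],[[-0.1,5.3,-1.5],[6.1,0.3,0.6]]]}}

```text
clock: 32.5
tcp_pos: [0.5622, -0.0125, 0.1403]
tool_rot: [-0.266, 0.964, -0.0, 0.005]
wrist_force: [1.7, 0.4, -3.4]
gripper_width: 0.307
grip_force: 60.0
```

{"api": "apply_moves", "payload": {"plan": [[[0,5.1,-2.1],[6.1,0.3,0.6]],[[0,4.9,-2.7],[6.1,0.3,0.6]],[[0.1,4.6,-3.2],[6.1,0.3,0.6]],[[0.2,4.2,-3.7],[6.1,0.3,0.6]],[[0,1.3,0.9],[0,0,0]],[[0,1.3,0.9],[0,0,0]],[[0,0,0],[0,0,0]],[[0,0,0],[0,0,0]]]}}

```text
clock: 33.5
tcp_pos: [0.5612, -0.2298, 0.0791]
tool_rot: [-0.462, 0.887, -0.021, 0.009]
wrist_force: [0.4, -0.6, -3.2]
gripper_width: 0.307
grip_force: 60.1
```

```bash
python3 plan.py 0.016 .5595,-.246,.066,-2.6,55,4 =,=,.0595,=,=,3;
```

```text
now tcp [ 0.5612 -0.2298  0.0791] piv [ 0.5606 -0.2429  0.0883] yaw,tilt,roll [-2.9 55.   0.4] F [ 0.4 -0.6 -3.2] w 0.307 gf 60.1 q [ 1.05  1.24 -0.73  1.29 -0.11  1.29 -1.  ] t 33.5
[[[-0.02,0.5,0.26],[-0.0,0.0,-0.0]],[[-0.02,0.5,0.26],[-0.0,0.0,-0.0]],[[-0.02,0.5,0.26],[-0.0,0.0,-0.0]],[[-0.02,0.5,0.26],[-0.0,0.0,-0.0]],[[0.0,0.18,0.12],[0.0,0.0,0.0]],[[0.0,0.18,0.12],[0.0,0.0,0.0]],[[0.0,0.18,0.12],[0.0,0.0,0.0]],[[0,0,0],[0,0,0]]]
```

{"api": "apply_moves", "payload": {"plan": [[[0,0.5,0.26],[0,0,0]],[[0,0.5,0.26],[0,0,0]],[[0,0.5,0.26],[0,0,0]],[[0,0.5,0.26],[0,0,0]],[[0,0.18,0.12],[0,0,0]],[[0,0.18,0.12],[0,0,0]],[[0,0.18,0.12],[0,0,0]],[[0,0,0],[0,0,0]]]}}

```text
clock: 34.5
tcp_pos: [0.5603, -0.2344, 0.0498]
tool_rot: [-0.463, 0.886, -0.022, 0.009]
wrist_force: [-1.3, -0.8, 1.6]
gripper_width: 0.311
grip_force: 60.5
```

```bash
python3 plan.py 0.016 =,-.2463,d-.002,=,=,4
```

```text
now tcp [ 0.5603 -0.2344  0.0498] piv [ 0.5598 -0.2475  0.059 ] yaw,tilt,roll [-3.1 55.1  0.5] F [-1.3 -0.8  1.6] w 0.311 gf 60.5 q [ 1.05  1.29 -0.72  1.27 -0.1   1.28 -0.98] t 34.5
[[[0.0,0.02,0.05],[-0.0,0.1,-0.0]],[[0.0,0.02,0.05],[-0.0,0.1,-0.0]],[[0.0,0.02,0.05],[0.0,0.1,-0.0]],[[0.0,0.02,0.05],[-0.0,0.1,-0.0]],[[0,0,0],[0,0,0]],[[0,0,0],[0,0,0]],[[0,0,0],[0,0,0]],[[0,0,0],[0,0,0]]]
```

{"api": "apply_moves", "payload": {"plan": [[[0,0,0],[0,0,0]],[[0,0,0],[0,0,0]],[[0,0,0],[0,0,0]],[[0,0,0],[0,0,0]],[[0,0,0],[0,0,0]],[[0,0,0],[0,0,0]],[[0,0,0],[0,0,0]],[[0,0,0],[0,0,0]]], "claw": 0}}

```text
clock: 35.5
tcp_pos: [0.5602, -0.2345, 0.0489]
tool_rot: [-0.462, 0.887, -0.022, 0.009]
wrist_force: [-0.7, 0.9, 0.0]
gripper_width: 0.501
grip_force: 0.0
```

{"api": "apply_moves", "payload": {"plan": [[[0,0.27,-0.02],[-9.6,0,0]],[[0,0.27,-0.02],[-9.6,0,0]],[[0,0.27,-0.02],[-9.6,0,0]],[[0,0.27,-0.02],[-9.6,0,0]],[[0,0.27,-0.02],[-9.6,0,0]],[[0,0.27,-0.02],[-9.6,0,0]],[[0,0.27,-0.02],[-9.6,0,0]],[[0,0.27,-0.02],[-9.6,0,0]]]}}

```text
clock: 36.5
tcp_pos: [0.56, -0.2533, 0.0442]
tool_rot: [0.19, 0.981, -0.023, -0.006]
wrist_force: [-0.6, -0.3, -2.8]
gripper_width: 0.502
grip_force: 0.0
```

{"api": "apply_moves", "payload": {"plan": [[[0,0,0],[0,0,0]],[[0,0,0],[0,0,0]],[[0,0,0],[0,0,0]],[[0,0,0],[0,0,0]],[[0,0,0],[0,0,0]],[[0,0,0],[0,0,0]],[[0,0,0],[0,0,0]],[[0,0,0],[0,0,0]]], "claw": 1, "newtons": 40}}

```text
clock: 37.5
tcp_pos: [0.5624, -0.2515, 0.046]
tool_rot: [0.188, 0.982, -0.021, -0.004]
wrist_force: [-2.9, 8.9, 23.9]
gripper_width: 0.316
grip_force: 37.9
```

```bash
python3 plan.py 0.016
```

```text
now tcp [ 0.5624 -0.2515  0.046 ] piv [ 0.5626 -0.2456  0.0609] yaw,tilt,roll [ -2.5 -21.7   0. ] F [-2.9  8.9 23.9] w 0.316 gf 37.9 q [ 0.03  0.84  0.21  1.86  0.52  0.45 -1.92] t 37.5
```

{"api": "apply_moves", "payload": {"plan": [[[0,0.1,-0.23],[0,0,0]],[[0,-0.25,-0.02],[8.7,0,0]],[[0,-0.25,-0.02],[8.7,0,0]],[[0,-0.25,-0.02],[8.7,0,0]],[[0,-0.25,-0.02],[8.7,0,0]],[[0,-0.25,-0.02],[8.7,0,0]],[[0,0,0],[0,0,0]],[[0,0,0],[0,0,0]]]}}

```text
clock: 38.5
tcp_pos: [0.5596, -0.244, 0.0457]
tool_rot: [-0.188, 0.982, -0.025, 0.002]
wrist_force: [-0.5, -3.1, 4.3]
gripper_width: 0.313
grip_force: 41.9
```

```bash
python3 plan.py 0.016
```

```text
now tcp [ 0.5596 -0.244   0.0457] piv [ 0.5594 -0.2499  0.0606] yaw,tilt,roll [-3.  21.6  0.3] F [-0.5 -3.1  4.3] w 0.313 gf 41.9 q [ 0.84  0.97 -0.53  1.59  0.12  0.83 -1.22] t 38.5
```

{"api": "apply_moves", "payload": {"plan": [[[0,-0.15,0.17],[0,0,0]],[[0,-0.08,0],[3,0,0]],[[0,-0.08,0],[3,0,0]],[[0,-0.08,0],[3,0,0]],[[0,-0.08,0],[3,0,0]],[[0,-0.08,0],[3,0,0]],[[0,0,0],[0,0,0]],[[0,0,0],[0,0,0]]]}}

```text
clock: 39.5
tcp_pos: [0.5605, -0.2383, 0.0457]
tool_rot: [-0.314, 0.949, -0.025, 0.006]
wrist_force: [-0.2, -4.9, 2.6]
gripper_width: 0.305
grip_force: 42.0
```

```bash
python3 plan.py 0.016
```

```text
now tcp [ 0.5605 -0.2383  0.0457] piv [ 0.5601 -0.2478  0.0585] yaw,tilt,roll [-3.1 36.6  0.3] F [-0.2 -4.9  2.6] w 0.305 gf 42.0 q [ 0.97  1.11 -0.64  1.45  0.02  1.02 -1.09] t 39.5
```

{"api": "apply_moves", "payload": {"plan": [[[0,0.06,0.08],[0,0,0]],[[0,-0.08,0],[3,0,0]],[[0,-0.08,0],[3,0,0]],[[0,-0.08,0],[3,0,0]],[[0,-0.08,0],[3,0,0]],[[0,0,0],[0,0,0]],[[0,0,0],[0,0,0]],[[0,0,0],[0,0,0]]]}}

```text
clock: 40.5
tcp_pos: [0.5609, -0.2369, 0.0468]
tool_rot: [-0.411, 0.911, -0.024, 0.009]
wrist_force: [0.5, -7.6, 3.4]
gripper_width: 0.315
grip_force: 42.4
```

{"api": "apply_moves", "payload": {"plan": [[[0,-0.05,0],[2,0,0]],[[0,-0.05,0],[2,0,0]],[[0,-0.05,0],[2,0,0]],[[0,0,0],[0,0,0]],[[0,0,0],[0,0,0]],[[0,0,0],[0,0,0]],[[0,0,0],[0,0,0]],[[0,0,0],[0,0,0]]]}}

```text
clock: 41.5
tcp_pos: [0.5611, -0.2359, 0.048]
tool_rot: [-0.458, 0.889, -0.024, 0.01]
wrist_force: [0.0, -8.8, 3.7]
gripper_width: 0.308
grip_force: 42.5
```

```bash
python3 plan.py 0.016
```

```text
now tcp [ 0.5611 -0.2359  0.048 ] piv [ 0.5604 -0.2489  0.0573] yaw,tilt,roll [-3.3 54.5  0.4] F [ 0.  -8.8  3.7] w 0.308 gf 42.5 q [ 1.06  1.29 -0.73  1.28 -0.09  1.27 -0.99] t 41.5
```

{"api": "apply_moves", "payload": {"plan": [[[0,0.1,-0.05],[0,0,0]],[[0,0.1,-0.05],[0,0,0]],[[0,-0.05,0],[2,0,0]],[[0,-0.05,0],[2,0,0]],[[0,-0.05,0],[2,0,0]],[[0,0,0],[0,0,0]],[[0,0,0],[0,0,0]],[[0,0,0],[0,0,0]]]}}

```text
clock: 42.5
tcp_pos: [0.5612, -0.2352, 0.0496]
tool_rot: [-0.506, 0.862, -0.023, 0.011]
wrist_force: [0.2, -6.8, 6.0]
gripper_width: 0.315
grip_force: 42.5
```

```bash
python3 plan.py 0.016
```

```text
now tcp [ 0.5612 -0.2352  0.0496] piv [ 0.5605 -0.2492  0.0574] yaw,tilt,roll [-3.2 60.8  0.4] F [ 0.2 -6.8  6. ] w 0.315 gf 42.5 q [ 1.07  1.35 -0.75  1.21 -0.12  1.36 -0.97] t 42.5
```

{"api": "apply_moves", "payload": {"plan": [[[0,0,0],[0,0,0]],[[0,0,0],[0,0,0]],[[0,0,0],[0,0,0]],[[0,0,0],[0,0,0]],[[0,0,0],[0,0,0]],[[0,0,0],[0,0,0]],[[0,0,0],[0,0,0]],[[0,0,0],[0,0,0]]], "claw": 0}}

```text
clock: 43.5
tcp_pos: [0.5603, -0.2338, 0.0489]
tool_rot: [-0.506, 0.862, -0.022, 0.01]
wrist_force: [-0.4, -0.2, -0.3]
gripper_width: 0.494
grip_force: 0.0
```

```bash
python3 plan.py 0.016 .5605,-.2475,.058,-2.6,0,7
```

```text
now tcp [ 0.5603 -0.2338  0.0489] piv [ 0.5597 -0.2478  0.0567] yaw,tilt,roll [-3.2 60.7  0.6] F [-0.4 -0.2 -0.3] w 0.494 gf 0.0 q [ 1.07  1.35 -0.75  1.21 -0.12  1.35 -0.97] t 43.5
[[[0.01,0.22,-0.02],[-8.7,0.0,-0.0]],[[0.01,0.22,-0.03],[-8.7,0.0,-0.0]],[[0.01,0.23,-0.03],[-8.7,0.0,-0.0]],[[0.01,0.23,-0.03],[-8.7,0.0,-0.0]],[[0.01,0.23,-0.03],[-8.7,0.0,-0.0]],[[0.01,0.23,-0.04],[-8.7,0.0,-0.0]],[[0.01,0.23,-0.04],[-8.7,0.0,-0.0]],[[0,0,0],[0,0,0]]]
```

{"api": "apply_moves", "payload": {"plan": [[[0,0.22,-0.03],[-8.7,0,0]],[[0,0.22,-0.03],[-8.7,0,0]],[[0,0.23,-0.03],[-8.7,0,0]],[[0,0.23,-0.03],[-8.7,0,0]],[[0,0.23,-0.03],[-8.7,0,0]],[[0,0.23,-0.03],[-8.7,0,0]],[[0,0.23,-0.04],[-8.7,0,0]],[[0,0,0],[0,0,0]]]}}

```text
clock: 44.5
tcp_pos: [0.5611, -0.243, 0.0433]
tool_rot: [0.001, 1.0, -0.019, -0.002]
wrist_force: [0.3, -0.3, 0.1]
gripper_width: 0.499
grip_force: 0.0
```

{"api": "apply_moves", "payload": {"plan": [[[0,0,0],[0,0,0]],[[0,0,0],[0,0,0]],[[0,0,0],[0,0,0]],[[0,0,0],[0,0,0]],[[0,0,0],[0,0,0]],[[0,0,0],[0,0,0]],[[0,0,0],[0,0,0]],[[0,0,0],[0,0,0]]], "claw": 1, "newtons": 30}}

```text
clock: 45.5
tcp_pos: [0.5596, -0.248, 0.042]
tool_rot: [-0.001, 1.0, -0.025, -0.002]
wrist_force: [-0.5, 4.6, 6.0]
gripper_width: 0.32
grip_force: 29.1
```

```bash
python3 plan.py 0.016; python3 -c "
from bench import manip;print(manip.read_state()['torque'])"
```

```text
now tcp [ 0.5596 -0.248   0.042 ] piv [ 0.5596 -0.2481  0.058 ] yaw,tilt,roll [-2.9  0.1  0.3] F [-0.5  4.6  6. ] w 0.32 gf 29.1 q [ 0.52  0.83 -0.24  1.75  0.31  0.6  -1.53] t 45.5
[0.91071195 0.11444352 0.14775176]
```

{"api": "apply_moves", "payload": {"plan": [[[0,-0.05,0],[2,0,0]],[[0,-0.05,0],[2,0,0]],[[0,-0.05,0],[2,0,0]],[[0,0,0],[0,0,0]],[[0,0,0],[0,0,0]],[[0,0,0],[0,0,0]],[[0,0,0],[0,0,0]],[[0,0,0],[0,0,0]]]}}

```text
clock: 46.5
tcp_pos: [0.5598, -0.2472, 0.0427]
tool_rot: [-0.053, 0.998, -0.026, -0.0]
wrist_force: [-0.6, 3.3, 8.4]
gripper_width: 0.318
grip_force: 30.5
```

```bash
python3 plan.py 0.016; python3 -c "
from bench import manip;print(manip.read_state()['torque'])"
```

```text
now tcp [ 0.5598 -0.2472  0.0427] piv [ 0.5597 -0.2489  0.0586] yaw,tilt,roll [-3.   6.1  0.2] F [-0.6  3.3  8.4] w 0.318 gf 30.5 q [ 0.63  0.86 -0.34  1.71  0.25  0.65 -1.43] t 46.5
[0.71278786 0.15518265 0.13502024]
```

{"api": "apply_moves", "payload": {"plan": [[[0,0.05,0],[-2,0,0]],[[0,0.05,0],[-2,0,0]],[[0,0.05,0],[-2,0,0]],[[0,0,0],[0,0,0]],[[0,0,0],[0,0,0]],[[0,0,0],[0,0,0]],[[0,0,0],[0,0,0]],[[0,0,0],[0,0,0]]]}}

```text
clock: 47.5
tcp_pos: [0.5598, -0.2478, 0.042]
tool_rot: [-0.001, 1.0, -0.025, -0.002]
wrist_force: [0.1, 4.3, 7.1]
gripper_width: 0.31
grip_force: 30.6
```

{"api": "apply_moves", "payload": {"plan": [[[0,0,0],[0,0,0]],[[0,0,0],[0,0,0]],[[0,0,0],[0,0,0]],[[0,0,0],[0,0,0]],[[0,0,-3.5],[0,0,0]],[[0,0,-5],[0,0,0]],[[0,0,-6],[0,0,0]],[[0,0,0],[0,0,0]]], "claw": 0}}

```text
clock: 48.5
tcp_pos: [0.5639, -0.2479, 0.1922]
tool_rot: [0.003, 1.0, -0.024, 0.002]
wrist_force: [0.5, 0.5, -1.2]
gripper_width: 0.501
grip_force: 0.0
```

```bash
python3 plan.py 0.016 .5595,.3275,.2,3.2,0,10 =,=,.08,=,=,3
```

```text
now tcp [ 0.5639 -0.2479  0.1922] piv [ 0.5638 -0.2478  0.2082] yaw,tilt,roll [-2.7 -0.3 -0.3] F [ 0.5  0.5 -1.2] w 0.501 gf 0.0 q [ 0.56  0.63 -0.31  1.66  0.24  0.88 -1.47] t 48.5
[[[-0.31,-5.75,0.05],[0.0,-0.0,-0.6]],[[-0.26,-5.75,0.05],[0.0,-0.0,-0.6]],[[-0.2,-5.75,0.05],[0.0,-0.0,-0.6]],[[-0.14,-5.75,0.06],[0.0,-0.0,-0.6]],[[-0.08,-5.75,0.06],[0.0,-0.0,-0.6]],[[-0.02,-5.75,0.06],[0.0,-0.0,-0.6]],[[0.04,-5.75,0.07],[0.0,-0.0,-0.6]],[[0.1,-5.75,0.07],[0.0,-0.0,-0.6]]]
[[[0.16,-5.75,0.08],[0.0,-0.0,-0.6]],[[0.22,-5.75,0.08],[0.0,-0.0,-0.6]],[[-0.0,-0.0,4.0],[0.0,0.0,0.0]],[[-0.0,-0.0,4.0],[0.0,0.0,0.0]],[[-0.0,-0.0,4.0],[0.0,0.0,0.0]],[[0,0,0],[0,0,0]],[[0,0,0],[0,0,0]],[[0,0,0],[0,0,0]]]
```

{"api": "apply_moves", "payload": {"plan": [[[-0.3,-5.75,0],[0,0,-0.6]],[[-0.3,-5.75,0],[0,0,-0.6]],[[-0.2,-5.75,0],[0,0,-0.6]],[[-0.15,-5.75,0],[0,0,-0.6]],[[-0.1,-5.75,0],[0,0,-0.6]],[[0,-5.75,0],[0,0,-0.6]],[[0,-5.75,0],[0,0,-0.6]],[[0.1,-5.75,0],[0,0,-0.6]]]}}

```text
clock: 49.5
tcp_pos: [0.555, 0.2146, 0.1849]
tool_rot: [0.002, 1.0, 0.019, -0.003]
wrist_force: [0.5, 0.5, 0.4]
gripper_width: 0.503
grip_force: 0.0
```

{"api": "apply_moves", "payload": {"plan": [[[0.15,-5.75,0],[0,0,-0.6]],[[0.2,-5.75,0],[0,0,-0.6]],[[0,0,4],[0,0,0]],[[0,0,4],[0,0,0]],[[0,0,4],[0,0,0]],[[0,0,0],[0,0,0]],[[0,0,0],[0,0,0]],[[0,0,0],[0,0,0]]]}}

```text
clock: 50.5
tcp_pos: [0.5549, 0.3287, 0.0675]
tool_rot: [0.0, 1.0, 0.029, -0.001]
wrist_force: [-0.0, 0.3, 0.7]
gripper_width: 0.498
grip_force: 0.0
```

```bash
python3 plan.py 0.016 .5605,.3275,.065,3.2,0,2 =,=,.0395,=,=,4; python3 - <<'E'
from h import *
q,_=snap('side','s5');p,_=snap('top','t5')
a=np.array([.99900,-.0448,0]); b=np.array([.0448,.999,0])
for k,c in enumerate(([.5647,-.1585,.056],[.561,-.248,.056])):
  for n in('side','top'):
    d=np.load(f'pics/{n[0]}5.npy'); C=cloud(n,d); P=C.reshape(-1,3)-c; X=P@a; Y=P@b
    m=(abs(X)<.05)&(abs(Y)<.004)&(P[:,2]>0)&(P[:,2]<.03); print(k,n,m.sum(),'top-.056',(P[m,2].mean()*1e3).round(1))
    t=cv2.cvtColor(cv2.imread(f'pics/{n[0]}5.png'),cv2.COLOR_BGR2GRAY); L=np.r_[-.087:-.057:.003,.06:.09:.003]; uv=proj(n,c+L[:,None]*a+[0,0,.010]).astype(np.float32)
    print(list(zip((L*1e3).round().astype(int).tolist(),cv2.remap(t,uv[:,0].copy(),uv[:,1].copy(),cv2.INTER_LINEAR).ravel().tolist())))
A=cv2.resize(p[165:240,270:375],None,fx=4,fy=4,interpolation=cv2.INTER_CUBIC);B=cv2.resize(q[150:225,240:340],None,fx=4,fy=4,interpolation=cv2.INTER_CUBIC)
cv2.imwrite('pics/g5.png',np.hstack([A,B])[:,:,::-1])
E
```

```text
now tcp [0.5549 0.3287 0.0675] piv [0.555  0.3287 0.0835] yaw,tilt,roll [ 3.3 -0.   0.2] F [-0.   0.3  0.7] w 0.498 gf 0.0 q [-0.42  0.83 -0.26  1.65  0.3   0.7  -2.35] t 50.5
[[[0.28,0.07,0.92],[0.0,0.1,0.0]],[[0.28,0.07,0.93],[0.0,0.1,0.0]],[[-0.0,-0.0,0.64],[0.0,0.0,0.0]],[[-0.0,-0.0,0.64],[0.0,0.0,0.0]],[[-0.0,-0.0,0.64],[0.0,0.0,0.0]],[[-0.0,-0.0,0.64],[0.0,0.0,0.0]],[[0,0,0],[0,0,0]],[[0,0,0],[0,0,0]]]
0 side 50 top-.056 14.0
[(-87, 191), (-84, 184), (-81, 159), (-78, 128), (-75, 100), (-72, 124), (-69, 171), (-66, 211), (-63, 232), (-60, 237), (60, 213), (63, 227), (66, 234), (69, 236), (72, 231), (75, 215), (78, 197), (81, 211), (84, 218), (87, 221)]
0 top 72 top-.056 15.6
[(-87, 169), (-84, 140), (-81, 132), (-78, 110), (-75, 75), (-72, 58), (-69, 94), (-66, 165), (-63, 200), (-60, 194), (60, 188), (63, 191), (66, 192), (69, 192), (72, 192), (75, 192), (78, 193), (81, 189), (84, 189), (87, 189)]
1 side 31 top-.056 14.7
[(-87, 110), (-84, 100), (-81, 111), (-78, 158), (-75, 206), (-72, 233), (-69, 238), (-66, 236), (-63, 235), (-60, 235), (60, 235), (63, 234), (66, 234), (69, 233), (72, 233), (75, 233), (78, 234), (81, 234), (84, 233), (87, 234)]
1 top 87 top-.056 15.6
[(-87, 132), (-84, 131), (-81, 102), (-78, 132), (-75, 180), (-72, 195), (-69, 192), (-66, 189), (-63, 190), (-60, 191), (60, 192), (63, 190), (66, 189), (69, 190), (72, 190), (75, 188), (78, 187), (81, 188), (84, 187), (87, 189)]
```

View pics/g5.png

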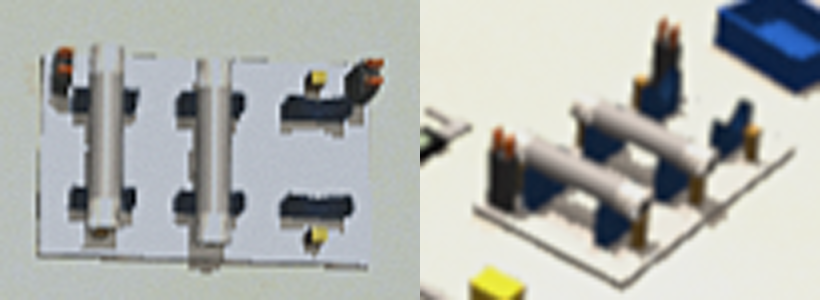

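{"api": "apply_moves", "payload": {"plan": [[[0.2,0.05,0.9],[0,0,0]],[[0.2,0.05,0.9],[0,0,0]],[[0,0,0.65],[0,0,0]],[[0,0,0.65],[0,0,0]],[[0,0,0.65],[0,0,0]],[[0,0,0.65],[0,0,0]],[[0,0,0],[0,0,0]],[[0,0,0],[0,0,0]]]}}

```text
clock: 51.6
tcp_pos: [0.5577, 0.3271, 0.0217]
tool_rot: [0.001, 1.0, 0.029, -0.003]
wrist_force: [-0.4, 0.9, -0.4]
gripper_width: 0.499
grip_force: 0.0
```

{"api": "apply_moves", "payload": {"plan": [[[0,0,0],[0,0,0]],[[0,0,0],[0,0,0]],[[0,0,0],[0,0,0]],[[0,0,0],[0,0,0]],[[0,0,0],[0,0,0]],[[0,0,0],[0,0,0]],[[0,0,0],[0,0,0]],[[0,0,0],[0,0,0]]], "claw": 1, "newtons": 60}}

```text
clock: 52.6
tcp_pos: [0.5581, 0.3249, 0.0222]
tool_rot: [0.003, 1.0, 0.028, -0.003]
wrist_force: [-0.5, -4.3, 5.7]
gripper_width: 0.307
grip_force: 58.7
```

```bash
python3 plan.py 0.016 =,=,.2,=,0,3 .558,-.336,.14,-2.6,55,13 =,=,.07,=,=,3
```

```text
now tcp [0.5581 0.3249 0.0222] piv [0.5581 0.325  0.0382] yaw,tilt,roll [ 3.2 -0.3  0.3] F [-0.5 -4.3  5.7] w 0.307 gf 58.7 q [-0.43  0.9  -0.24  1.65  0.32  0.63 -2.36] t 52.6
[[[-0.03,0.02,-5.39],[0.1,0.1,-0.0]],[[-0.02,0.02,-5.39],[0.1,0.1,-0.0]],[[-0.01,0.01,-5.39],[0.1,0.1,-0.0]],[[-0.28,4.96,0.46],[4.2,0.2,0.4]],[[-0.25,4.98,0.08],[4.2,0.2,0.4]],[[-0.21,4.97,-0.3],[4.2,0.2,0.4]],[[-0.17,4.94,-0.67],[4.2,0.2,0.4]],[[-0.13,4.88,-1.04],[4.2,0.2,0.4]]]
[[[-0.09,4.79,-1.41],[4.2,0.2,0.4]],[[-0.05,4.67,-1.77],[4.2,0.2,0.4]],[[-0.01,4.53,-2.12],[4.2,0.2,0.4]],[[0.03,4.36,-2.45],[4.2,0.2,0.4]],[[0.07,4.17,-2.78],[4.2,0.2,0.4]],[[0.12,3.95,-3.08],[4.2,0.2,0.4]],[[0.16,3.71,-3.38],[4.2,0.2,0.4]],[[0.2,3.45,-3.65],[4.2,0.2,0.4]]]
[[[0.0,1.91,1.34],[0.0,0.0,0.0]],[[0.0,1.91,1.34],[0.0,0.0,0.0]],[[0.0,1.91,1.34],[0.0,0.0,0.0]],[[0,0,0],[0,0,0]],[[0,0,0],[0,0,0]],[[0,0,0],[0,0,0]],[[0,0,0],[0,0,0]],[[0,0,0],[0,0,0]]]
```

{"api": "apply_moves", "payload": {"plan": [[[0,0,-5.4],[0,0,0]],[[0,0,-5.4],[0,0,0]],[[0,0,-5.4],[0,0,0]],[[-0.3,5,0.5],[4.2,0.2,0.4]],[[-0.25,5,0.1],[4.2,0.2,0.4]],[[-0.2,5,-0.3],[4.2,0.2,0.4]],[[-0.2,4.9,-0.7],[4.2,0.2,0.4]],[[-0.1,4.9,-1],[4.2,0.2,0.4]]]}}

```text
clock: 53.6
tcp_pos: [0.5587, 0.0768, 0.1618]
tool_rot: [-0.182, 0.983, 0.011, 0.002]
wrist_force: [1.4, -0.9, -2.2]
gripper_width: 0.311
grip_force: 59.9
```

{"api": "apply_moves", "payload": {"plan": [[[-0.1,4.8,-1.4],[4.2,0.2,0.4]],[[0,4.7,-1.8],[4.2,0.2,0.4]],[[0,4.5,-2.1],[4.2,0.2,0.4]],[[0,4.4,-2.45],[4.2,0.2,0.4]],[[0.1,4.2,-2.8],[4.2,0.2,0.4]],[[0.1,3.9,-3.1],[4.2,0.2,0.4]],[[0.15,3.7,-3.4],[4.2,0.2,0.4]],[[0.2,3.4,-3.6],[4.2,0.2,0.4]]]}}

```text
clock: 54.6
tcp_pos: [0.5603, -0.3239, 0.133]
tool_rot: [-0.458, 0.889, -0.02, 0.007]
wrist_force: [2.0, -0.1, -1.7]
gripper_width: 0.31
grip_force: 59.9
```

{"api": "apply_moves", "payload": {"plan": [[[0,1.5,1.1],[0,0,0]],[[0,1.5,1.1],[0,0,0]],[[0,0,0],[0,0,0]],[[0,0,0],[0,0,0]],[[0,0,0],[0,0,0]],[[0,0,0],[0,0,0]],[[0,0,0],[0,0,0]],[[0,0,0],[0,0,0]]]}}

```text
clock: 55.6
tcp_pos: [0.5603, -0.3209, 0.0966]
tool_rot: [-0.458, 0.889, -0.019, 0.006]
wrist_force: [0.4, -0.6, -2.5]
gripper_width: 0.306
grip_force: 60.0
```

```bash
python3 plan.py 0.017 .557,-.336,.07,-2.6,55,4 =,=,.059,=,=,4
```

```text
now tcp [ 0.5603 -0.3209  0.0966] piv [ 0.5598 -0.3347  0.1065] yaw,tilt,roll [-2.8 54.5  0.6] F [ 0.4 -0.6 -2.5] w 0.306 gf 60.0 q [ 1.08  1.29 -0.75  1.04 -0.05  1.52 -1.  ] t 55.6
[[[-0.06,0.76,0.5],[0.1,0.1,-0.0]],[[-0.06,0.76,0.5],[0.1,0.1,-0.0]],[[-0.06,0.76,0.5],[0.1,0.1,-0.0]],[[-0.06,0.76,0.5],[0.1,0.1,-0.0]],[[0.0,0.23,0.16],[0.0,0.0,0.0]],[[0.0,0.23,0.16],[0.0,0.0,0.0]],[[0.0,0.23,0.16],[0.0,0.0,0.0]],[[0.0,0.23,0.16],[0.0,0.0,0.0]]]
```

{"api": "apply_moves", "payload": {"plan": [[[-0.06,0.76,0.5],[0,0,0]],[[-0.06,0.76,0.5],[0,0,0]],[[-0.06,0.76,0.5],[0,0,0]],[[-0.06,0.76,0.5],[0,0,0]],[[0,0.23,0.16],[0,0,0]],[[0,0.23,0.16],[0,0,0]],[[0,0.23,0.16],[0,0,0]],[[0,0,0],[0,0,0]]]}}

```text
clock: 56.6
tcp_pos: [0.5575, -0.3221, 0.0517]
tool_rot: [-0.458, 0.889, -0.019, 0.006]
wrist_force: [0.0, -0.2, -2.0]
gripper_width: 0.305
grip_force: 60.0
```

```bash
python3 plan.py 0.017 .557,-.336,.0585,-2.6,55,4
```

```text
now tcp [ 0.5575 -0.3221  0.0517] piv [ 0.5571 -0.3359  0.0616] yaw,tilt,roll [-2.8 54.5  0.7] F [ 0.  -0.2 -2. ] w 0.305 gf 60.0 q [ 1.08  1.35 -0.73  1.03 -0.03  1.49 -0.97] t 56.6
[[[0.0,0.06,0.04],[0.1,0.1,-0.0]],[[0.0,0.06,0.04],[0.1,0.1,-0.0]],[[0.0,0.06,0.04],[0.1,0.1,-0.0]],[[0.0,0.06,0.04],[0.1,0.1,-0.0]],[[0,0,0],[0,0,0]],[[0,0,0],[0,0,0]],[[0,0,0],[0,0,0]],[[0,0,0],[0,0,0]]]
```

{"api": "apply_moves", "payload": {"plan": [[[0,0.06,0.04],[0,0,0]],[[0,0.06,0.04],[0,0,0]],[[0,0.06,0.04],[0,0,0]],[[0,0.06,0.04],[0,0,0]],[[0,0,0],[0,0,0]],[[0,0,0],[0,0,0]],[[0,0,0],[0,0,0]],[[0,0,0],[0,0,0]]]}}

```text
clock: 57.6
tcp_pos: [0.5576, -0.3221, 0.0493]
tool_rot: [-0.458, 0.889, -0.019, 0.006]
wrist_force: [-0.4, 0.3, 1.9]
gripper_width: 0.308
grip_force: 60.0
```

{"api": "apply_moves", "payload": {"plan": [[[0,-0.06,-0.04],[0,0,0]],[[0,0,0],[0,0,0]],[[0,0,0],[0,0,0]],[[0,0,0],[0,0,0]],[[0,0,0],[0,0,0]],[[0,0,0],[0,0,0]],[[0,0,0],[0,0,0]],[[0,0,0],[0,0,0]]], "claw": 0}}

```text
clock: 58.6
tcp_pos: [0.5576, -0.3222, 0.0496]
tool_rot: [-0.458, 0.889, -0.019, 0.006]
wrist_force: [0.4, -0.4, 0.5]
gripper_width: 0.501
grip_force: 0.0
```

{"api": "apply_moves", "payload": {"plan": [[[0,0.28,-0.03],[-9.6,0,0]],[[0,0.28,-0.03],[-9.6,0,0]],[[0,0.28,-0.03],[-9.6,0,0]],[[0,0.28,-0.03],[-9.6,0,0]],[[0,0.28,-0.03],[-9.6,0,0]],[[0,0.28,-0.03],[-9.6,0,0]],[[0,0.28,-0.03],[-9.6,0,0]],[[0,0.28,-0.03],[-9.6,0,0]]]}}

```text
clock: 59.6
tcp_pos: [0.5573, -0.3421, 0.0455]
tool_rot: [0.195, 0.981, -0.02, -0.006]
wrist_force: [-0.7, 0.1, -2.6]
gripper_width: 0.5
grip_force: 0.0
```

{"api": "apply_moves", "payload": {"plan": [[[0,0,0],[0,0,0]],[[0,0,0],[0,0,0]],[[0,0,0],[0,0,0]],[[0,0,0],[0,0,0]],[[0,0,0],[0,0,0]],[[0,0,0],[0,0,0]],[[0,0,0],[0,0,0]],[[0,0,0],[0,0,0]]], "claw": 1, "newtons": 40}}

```text
clock: 60.6
tcp_pos: [0.5604, -0.3394, 0.0467]
tool_rot: [0.191, 0.981, -0.018, -0.004]
wrist_force: [-1.5, 11.8, 20.3]
gripper_width: 0.318
grip_force: 37.7
```

```bash
python3 plan.py 0.016 =,-.336,.0605,=,55,8
```

```text
now tcp [ 0.5604 -0.3394  0.0467] piv [ 0.5606 -0.3334  0.0615] yaw,tilt,roll [ -2.  -22.1   0. ] F [-1.5 11.8 20.3] w 0.318 gf 37.7 q [ 0.25  0.85  0.1   1.8   0.68  0.48 -1.9 ] t 60.6
[[[0.0,-0.24,0.0],[9.6,0.0,-0.0]],[[0.0,-0.24,-0.0],[9.6,0.0,-0.0]],[[0.0,-0.24,-0.01],[9.6,0.0,-0.0]],[[0.0,-0.23,-0.01],[9.6,0.0,-0.0]],[[0.0,-0.23,-0.02],[9.6,0.0,-0.0]],[[0.0,-0.23,-0.03],[9.6,0.0,-0.0]],[[0.0,-0.23,-0.03],[9.6,0.0,-0.0]],[[0.0,-0.24,-0.04],[9.6,0.0,-0.0]]]
```

{"api": "apply_moves", "payload": {"plan": [[[0,0.1,-0.22],[0,0,0]],[[0,-0.26,-0.02],[9.6,0,0]],[[0,-0.26,-0.02],[9.6,0,0]],[[0,-0.26,-0.02],[9.6,0,0]],[[0,-0.26,-0.02],[9.6,0,0]],[[0,-0.26,-0.02],[9.6,0,0]],[[0,-0.26,-0.02],[9.6,0,0]],[[0,0,0],[0,0,0]]]}}

```text
clock: 61.6
tcp_pos: [0.5565, -0.3306, 0.0481]
tool_rot: [-0.307, 0.951, -0.024, 0.005]
wrist_force: [-2.9, -1.9, 3.0]
gripper_width: 0.316
grip_force: 41.2
```

```bash
python3 plan.py 0.016 =,-.336,.0598,-2.6,57,4
```

```text
now tcp [ 0.5565 -0.3306  0.0481] piv [ 0.5561 -0.3399  0.0611] yaw,tilt,roll [-2.9 35.7  0.3] F [-2.9 -1.9  3. ] w 0.316 gf 41.2 q [ 1.04  1.16 -0.66  1.26  0.09  1.2  -1.05] t 61.6
[[[-0.0,-0.21,0.08],[5.3,0.0,-0.1]],[[-0.0,-0.2,0.08],[5.3,0.0,-0.1]],[[-0.0,-0.19,0.09],[5.3,0.0,-0.1]],[[-0.0,-0.18,0.09],[5.3,0.0,-0.1]],[[0,0,0],[0,0,0]],[[0,0,0],[0,0,0]],[[0,0,0],[0,0,0]],[[0,0,0],[0,0,0]]]
```

{"api": "apply_moves", "payload": {"plan": [[[0,-0.2,0.08],[5.3,0,0]],[[0,-0.2,0.08],[5.3,0,0]],[[0,-0.19,0.08],[5.3,0,0]],[[0,-0.18,0.08],[5.3,0,0]],[[0,0,0],[0,0,0]],[[0,0,0],[0,0,0]],[[0,0,0],[0,0,0]],[[0,0,0],[0,0,0]]]}}

```text
clock: 62.6
tcp_pos: [0.5574, -0.3207, 0.0517]
tool_rot: [-0.473, 0.881, -0.019, 0.007]
wrist_force: [-1.8, -5.4, 3.8]
gripper_width: 0.311
grip_force: 41.7
```

```bash
python3 plan.py 0.016
```

```text
now tcp [ 0.5574 -0.3207  0.0517] piv [ 0.5569 -0.3341  0.0605] yaw,tilt,roll [-2.9 56.4  0.6] F [-1.8 -5.4  3.8] w 0.311 gf 41.7 q [ 1.08  1.37 -0.74  1.01 -0.04  1.52 -0.97] t 62.6
```

{"api": "apply_moves", "payload": {"plan": [[[0,0,0],[0,0,0]],[[0,0,0],[0,0,0]],[[0,0,0],[0,0,0]],[[0,0,0],[0,0,0]],[[0,0,0],[0,0,0]],[[0,0,0],[0,0,0]],[[0,0,0],[0,0,0]],[[0,0,0],[0,0,0]]], "claw": 0}}

```text
clock: 63.6
tcp_pos: [0.5576, -0.3198, 0.0512]
tool_rot: [-0.473, 0.881, -0.019, 0.007]
wrist_force: [-0.7, -0.3, -0.5]
gripper_width: 0.496
grip_force: 0.0
```

```bash
python3 plan.py 0.016 .5575,-.336,.0615,-2.6,-15,8
```

```text
now tcp [ 0.5576 -0.3198  0.0512] piv [ 0.5572 -0.3331  0.0601] yaw,tilt,roll [-2.9 56.5  0.7] F [-0.7 -0.3 -0.5] w 0.496 gf 0.0 q [ 1.08  1.37 -0.74  1.01 -0.04  1.52 -0.97] t 63.6
[[[0.01,0.25,-0.06],[-8.9,0.1,0.0]],[[0.01,0.26,-0.06],[-8.9,0.1,0.0]],[[0.01,0.27,-0.06],[-8.9,0.1,0.0]],[[0.01,0.27,-0.05],[-8.9,0.1,0.0]],[[0.01,0.28,-0.05],[-8.9,0.1,0.0]],[[0.01,0.28,-0.04],[-8.9,0.1,0.0]],[[0.01,0.28,-0.04],[-8.9,0.1,0.0]],[[0.01,0.29,-0.03],[-8.9,0.1,0.0]]]
```

{"api": "apply_moves", "payload": {"plan": [[[0,0.25,-0.06],[-8.9,0,0]],[[0,0.26,-0.06],[-8.9,0,0]],[[0,0.27,-0.06],[-8.9,0,0]],[[0,0.27,-0.05],[-8.9,0,0]],[[0,0.28,-0.05],[-8.9,0,0]],[[0,0.28,-0.04],[-8.9,0,0]],[[0,0.28,-0.04],[-8.9,0,0]],[[0,0.28,-0.03],[-8.9,0,0]]]}}

```text
clock: 64.6
tcp_pos: [0.5572, -0.34, 0.047]
tool_rot: [0.13, 0.991, -0.02, -0.005]
wrist_force: [0.4, -0.1, -1.7]
gripper_width: 0.498
grip_force: 0.0
```

{"api": "apply_moves", "payload": {"plan": [[[0,0,0],[0,0,0]],[[0,0,0],[0,0,0]],[[0,0,0],[0,0,0]],[[0,0,0],[0,0,0]],[[0,0,0],[0,0,0]],[[0,0,0],[0,0,0]],[[0,0,0],[0,0,0]],[[0,0,0],[0,0,0]]], "claw": 1, "newtons": 40}}

```text
clock: 65.6
tcp_pos: [0.5596, -0.3368, 0.0475]
tool_rot: [0.125, 0.992, -0.018, -0.004]
wrist_force: [-1.0, 8.9, 13.3]
gripper_width: 0.311
grip_force: 38.4
```

```bash
python3 plan.py 0.016
```

```text
now tcp [ 0.5596 -0.3368  0.0475] piv [ 0.5598 -0.3329  0.063 ] yaw,tilt,roll [ -2.1 -14.4   0.1] F [-1.   8.9 13.3] w 0.311 gf 38.4 q [ 0.42  0.84 -0.07  1.75  0.58  0.55 -1.74] t 65.6
```

{"api": "apply_moves", "payload": {"plan": [[[0,0.04,-0.15],[0,0,0]],[[0,-0.24,-0.02],[8,0,0]],[[0,-0.24,-0.02],[8,0,0]],[[0,-0.24,-0.02],[8,0,0]],[[0,-0.24,-0.02],[8,0,0]],[[0,0,0],[0,0,0]],[[0,0,0],[0,0,0]],[[0,0,0],[0,0,0]]]}}

```text
clock: 66.6
tcp_pos: [0.5568, -0.3316, 0.0479]
tool_rot: [-0.15, 0.988, -0.021, -0.0]
wrist_force: [-0.5, -1.2, 0.6]
gripper_width: 0.312
grip_force: 40.3
```

```bash
python3 plan.py 0.016 =,-.336,.058,=,d12,4
```

```text
now tcp [ 0.5568 -0.3316  0.0479] piv [ 0.5567 -0.3363  0.0632] yaw,tilt,roll [-2.5 17.2  0.4] F [-0.5 -1.2  0.6] w 0.312 gf 40.3 q [ 0.91  0.99 -0.54  1.47  0.23  0.93 -1.21] t 66.6
[[[0.0,-0.05,0.12],[3.0,0.1,-0.0]],[[0.0,-0.05,0.12],[3.0,0.1,-0.0]],[[0.0,-0.04,0.12],[3.0,0.1,-0.0]],[[0.0,-0.03,0.12],[3.0,0.1,-0.0]],[[0,0,0],[0,0,0]],[[0,0,0],[0,0,0]],[[0,0,0],[0,0,0]],[[0,0,0],[0,0,0]]]
```

{"api": "apply_moves", "payload": {"plan": [[[0,0,0.1],[3,0,0]],[[0,-0.03,0.06],[3,0,0]],[[0,-0.07,0],[3,0,0]],[[0,-0.07,0],[3,0,0]],[[0,0,0],[0,0,0]],[[0,0,0],[0,0,0]],[[0,0,0],[0,0,0]],[[0,0,0],[0,0,0]]]}}

```text
clock: 67.6
tcp_pos: [0.5579, -0.3284, 0.0483]
tool_rot: [-0.253, 0.967, -0.02, 0.002]
wrist_force: [-0.8, -3.5, 6.1]
gripper_width: 0.315
grip_force: 40.9
```

```bash
python3 plan.py 0.0125
```

```text
now tcp [ 0.5579 -0.3284  0.0483] piv [ 0.5577 -0.3345  0.0592] yaw,tilt,roll [-2.4 29.3  0.3] F [-0.8 -3.5  6.1] w 0.315 gf 40.9 q [ 1.    1.1  -0.63  1.33  0.14  1.11 -1.1 ] t 67.6
```

{"api": "apply_moves", "payload": {"plan": [[[0,-0.02,0.03],[2,0,0]],[[0,-0.02,0.03],[2,0,0]],[[0,-0.05,0],[2,0,0]],[[0,-0.05,0],[2,0,0]],[[0,0,0],[0,0,0]],[[0,0,0],[0,0,0]],[[0,0,0],[0,0,0]],[[0,0,0],[0,0,0]]]}}

```text
clock: 68.6
tcp_pos: [0.5583, -0.3268, 0.0482]
tool_rot: [-0.321, 0.947, -0.02, 0.004]
wrist_force: [0.6, -1.1, 6.1]
gripper_width: 0.311
grip_force: 40.8
```

```bash
python3 plan.py 0.0125
```

```text
now tcp [ 0.5583 -0.3268  0.0482] piv [ 0.5581 -0.3344  0.0582] yaw,tilt,roll [-2.5 37.4  0.3] F [ 0.6 -1.1  6.1] w 0.311 gf 40.8 q [ 1.04  1.18 -0.67  1.24  0.08  1.23 -1.04] t 68.6
```

{"api": "apply_moves", "payload": {"plan": [[[0,-0.02,0.04],[2,0,0]],[[0,-0.02,0.04],[2,0,0]],[[0,-0.05,0],[2,0,0]],[[0,-0.05,0],[2,0,0]],[[0,0,0],[0,0,0]],[[0,0,0],[0,0,0]],[[0,0,0],[0,0,0]],[[0,0,0],[0,0,0]]]}}

```text
clock: 69.6
tcp_pos: [0.5585, -0.3263, 0.0484]
tool_rot: [-0.386, 0.922, -0.02, 0.006]
wrist_force: [0.5, -3.4, 6.6]
gripper_width: 0.311
grip_force: 40.9
```

```bash
python3 plan.py 0.0125
```

```text
now tcp [ 0.5585 -0.3263  0.0484] piv [ 0.5581 -0.3352  0.0572] yaw,tilt,roll [-2.6 45.4  0.3] F [ 0.5 -3.4  6.6] w 0.311 gf 40.9 q [ 1.06  1.26 -0.7   1.14  0.03  1.35 -1.  ] t 69.6
```

{"api": "apply_moves", "payload": {"plan": [[[0,-0.01,0.03],[2,0,0]],[[0,-0.03,0.02],[2,0,0]],[[0,-0.04,0],[2,0,0]],[[0,-0.04,0],[0,0,0]],[[0,0,0],[0,0,0]],[[0,0,0],[0,0,0]],[[0,0,0],[0,0,0]],[[0,0,0],[0,0,0]]]}}

```text
clock: 70.6
tcp_pos: [0.5586, -0.3258, 0.0488]
tool_rot: [-0.434, 0.901, -0.02, 0.008]
wrist_force: [1.7, -4.3, 7.2]
gripper_width: 0.313
grip_force: 41.1
```

```bash
python3 plan.py 0.0125
```

```text
now tcp [ 0.5586 -0.3258  0.0488] piv [ 0.5582 -0.3355  0.0566] yaw,tilt,roll [-2.7 51.4  0.3] F [ 1.7 -4.3  7.2] w 0.313 gf 41.1 q [ 1.08  1.32 -0.73  1.06 -0.01  1.45 -0.98] t 70.6
```

{"api": "apply_moves", "payload": {"plan": [[[0,-0.04,0],[2,0,0]],[[0,-0.04,0],[2,0,0]],[[0,-0.04,0],[2,0,0]],[[0,0,0],[0,0,0]],[[0,0,0],[0,0,0]],[[0,0,0],[0,0,0]],[[0,0,0],[0,0,0]],[[0,0,0],[0,0,0]]]}}

```text
clock: 71.6
tcp_pos: [0.5585, -0.3252, 0.0496]
tool_rot: [-0.48, 0.877, -0.02, 0.009]
wrist_force: [2.1, -6.1, 6.1]
gripper_width: 0.311
grip_force: 41.0
```

```bash
python3 plan.py 0.0125
```

```text
now tcp [ 0.5585 -0.3252  0.0496] piv [ 0.5581 -0.3358  0.0563] yaw,tilt,roll [-2.8 57.4  0.4] F [ 2.1 -6.1  6.1] w 0.311 gf 41.0 q [ 1.08  1.39 -0.75  0.98 -0.04  1.54 -0.97] t 71.6
```

{"api": "apply_moves", "payload": {"plan": [[[0,0,0],[0,0,0]],[[0,0,0],[0,0,0]],[[0,0,0],[0,0,0]],[[0,0,0],[0,0,0]],[[0,0,0],[0,0,0]],[[0,0,0],[0,0,0]],[[0,0,0],[0,0,0]],[[0,0,0],[0,0,0]]], "claw": 0}}

```text
clock: 72.6
tcp_pos: [0.5575, -0.3237, 0.0491]
tool_rot: [-0.479, 0.877, -0.019, 0.007]
wrist_force: [0.4, -0.6, -0.8]
gripper_width: 0.503
grip_force: 0.0
```

```bash
python3 plan.py 0.015 .558,-.3355,.058,-2.6,0,7
```

```text
now tcp [ 0.5575 -0.3237  0.0491] piv [ 0.557  -0.3363  0.0572] yaw,tilt,roll [-2.9 57.3  0.7] F [ 0.4 -0.6 -0.8] w 0.503 gf 0.0 q [ 1.08  1.38 -0.74  0.99 -0.04  1.54 -0.97] t 72.6
[[[0.01,0.2,-0.01],[-8.2,0.1,0.0]],[[0.01,0.2,-0.01],[-8.2,0.1,0.0]],[[0.01,0.2,-0.02],[-8.2,0.1,0.0]],[[0.01,0.2,-0.02],[-8.2,0.1,0.0]],[[0.01,0.2,-0.02],[-8.2,0.1,0.0]],[[0.01,0.2,-0.02],[-8.2,0.1,0.0]],[[0.01,0.2,-0.02],[-8.2,0.1,0.0]],[[0,0,0],[0,0,0]]]
```

{"api": "apply_moves", "payload": {"plan": [[[0,0.2,-0.01],[-8.2,0,0]],[[0,0.2,-0.01],[-8.2,0,0]],[[0,0.2,-0.02],[-8.2,0,0]],[[0,0.2,-0.02],[-8.2,0,0]],[[0,0.2,-0.02],[-8.2,0,0]],[[0,0.2,-0.02],[-8.2,0,0]],[[0,0.2,-0.02],[-8.2,0,0]],[[0,0,0],[0,0,0]]]}}

```text
clock: 73.6
tcp_pos: [0.5588, -0.331, 0.0441]
tool_rot: [0.0, 1.0, -0.016, -0.003]
wrist_force: [-0.5, -0.2, -0.6]
gripper_width: 0.502
grip_force: 0.0
```

{"api": "apply_moves", "payload": {"plan": [[[0,0,0],[0,0,0]],[[0,0,0],[0,0,0]],[[0,0,0],[0,0,0]],[[0,0,0],[0,0,0]],[[0,0,0],[0,0,0]],[[0,0,0],[0,0,0]],[[0,0,0],[0,0,0]],[[0,0,0],[0,0,0]]], "claw": 1, "newtons": 30}}

```text
clock: 74.6
tcp_pos: [0.557, -0.3357, 0.043]
tool_rot: [-0.001, 1.0, -0.022, -0.003]
wrist_force: [-1.0, 4.6, 7.3]
gripper_width: 0.317
grip_force: 29.1
```

```bash
python3 plan.py 0.0155
```

```text
now tcp [ 0.557  -0.3357  0.043 ] piv [ 0.5571 -0.3358  0.0585] yaw,tilt,roll [-2.5  0.2  0.3] F [-1.   4.6  7.3] w 0.317 gf 29.1 q [ 0.69  0.88 -0.33  1.64  0.4   0.7  -1.46] t 74.6
```

{"api": "apply_moves", "payload": {"plan": [[[0,-0.05,0],[2,0,0]],[[0,-0.05,0],[2,0,0]],[[0,-0.05,0],[2,0,0]],[[0,0,0],[0,0,0]],[[0,0,0],[0,0,0]],[[0,0,0],[0,0,0]],[[0,0,0],[0,0,0]],[[0,0,0],[0,0,0]]]}}

```text
clock: 75.6
tcp_pos: [0.5571, -0.3352, 0.0439]
tool_rot: [-0.053, 0.998, -0.022, -0.001]
wrist_force: [-1.2, 3.2, 10.6]
gripper_width: 0.315
grip_force: 30.5
```

```bash
python3 plan.py 0.0155; python3 -c "
from bench import manip;print(manip.read_state()['torque'])"
```

```text
now tcp [ 0.5571 -0.3352  0.0439] piv [ 0.5571 -0.3368  0.0593] yaw,tilt,roll [-2.6  6.1  0.3] F [-1.2  3.2 10.6] w 0.315 gf 30.5 q [ 0.78  0.92 -0.42  1.58  0.34  0.77 -1.36] t 75.6
[ 0.80430302  0.24158457 -0.04912386]
```

{"api": "apply_moves", "payload": {"plan": [[[0,0.05,0],[-2,0,0]],[[0,0.05,0],[-2,0,0]],[[0,0.05,0],[-2,0,0]],[[0,0,0],[0,0,0]],[[0,0,0],[0,0,0]],[[0,0,0],[0,0,0]],[[0,0,0],[0,0,0]],[[0,0,0],[0,0,0]]]}}

```text
clock: 76.6
tcp_pos: [0.5571, -0.3357, 0.043]
tool_rot: [-0.001, 1.0, -0.022, -0.003]
wrist_force: [-0.7, 5.9, 7.1]
gripper_width: 0.315
grip_force: 30.8
```

{"api": "apply_moves", "payload": {"plan": [[[0,0,0],[0,0,0]],[[0,0,0],[0,0,0]],[[0,0,0],[0,0,0]],[[0,0,0],[0,0,0]],[[0,0,-3.5],[0,0,0]],[[0,0,-5],[0,0,0]],[[0,0,-6],[0,0,0]],[[0,0,-2],[0,0,0]]], "claw": 0}}

```text
clock: 77.6
tcp_pos: [0.5602, -0.3359, 0.2123]
tool_rot: [0.002, 1.0, -0.02, -0.0]
wrist_force: [0.3, 0.4, 0.1]
gripper_width: 0.503
grip_force: 0.0
```

{"api": "apply_moves", "payload": {"plan": [[[-0.3,-6,0],[0,0,0]],[[-0.3,-6,0],[0,0,0]],[[-0.3,-6,0],[0,0,0]],[[-0.3,-6,0],[0,0,0]],[[-0.3,-6,0],[0,0,0]],[[-0.3,-6,0],[0,0,0]],[[-0.3,-6,0],[0,0,0]],[[-0.3,-6,0],[0,0,0]]]}}

```text
clock: 78.6
tcp_pos: [0.5532, 0.1472, 0.2072]
tool_rot: [0.001, 1.0, -0.02, -0.003]
wrist_force: [0.9, 0.2, -0.3]
gripper_width: 0.507
grip_force: 0.0
```

```bash
cat > chk.py <<'E'
from h import *
import sys
k6=sys.argv[1]
q,_=snap('side','s'+k6);p,_=snap('top','t'+k6)
a=np.array([.99900,-.0448,0]); b=np.array([.0448,.999,0])
for k,c in enumerate(([.5647,-.159,.056],[.561,-.248,.056],[.557,-.3358,.056])):
  for n in('side','top'):
    d=np.load(f'pics/{n[0]}{k6}.npy'); C=cloud(n,d); P=C.reshape(-1,3)-c; X=P@a; Y=P@b
    m=(abs(X)<.05)&(abs(Y)<.004)&(P[:,2]>0)&(P[:,2]<.03)
    t=cv2.cvtColor(cv2.imread(f'pics/{n[0]}{k6}.png'),cv2.COLOR_BGR2GRAY).astype(np.float32); L=np.arange(-.087,-.055,.003); 
    v=0
    for w in(-.004,0,.004):
        uv=proj(n,c+L[:,None]*a+w*b+[0,0,.011]).astype(np.float32); v=v+cv2.remap(t,uv[:,0].copy(),uv[:,1].copy(),cv2.INTER_LINEAR).ravel()/3
    print(k,n,m.sum(),'top-.056',(P[m,2].mean()*1e3).round(1),list(zip((L*1e3).round().astype(int).tolist(),v.round().astype(int).tolist())))
A=cv2.resize(p[165:240,270:375],None,fx=4,fy=4,interpolation=cv2.INTER_CUBIC);B=cv2.resize(q[150:225,240:340],None,fx=4,fy=4,interpolation=cv2.INTER_CUBIC)
cv2.imwrite(f'pics/g{k6}.png',np.hstack([A,B])[:,:,::-1])
E
python3 chk.py 6; python3 plan.py .0155
```

```text
0 side 36 top-.056 15.0 [(-87, 163), (-84, 145), (-81, 126), (-78, 102), (-75, 96), (-72, 131), (-69, 180), (-66, 218), (-63, 232), (-60, 234), (-57, 234)]
0 top 65 top-.056 16.0 [(-87, 170), (-84, 138), (-81, 129), (-78, 112), (-75, 88), (-72, 71), (-69, 102), (-66, 170), (-63, 198), (-60, 191), (-57, 190)]
1 side 33 top-.056 14.4 [(-87, 92), (-84, 87), (-81, 114), (-78, 161), (-75, 207), (-72, 228), (-69, 232), (-66, 233), (-63, 232), (-60, 232), (-57, 231)]
1 top 83 top-.056 15.3 [(-87, 132), (-84, 131), (-81, 95), (-78, 130), (-75, 179), (-72, 193), (-69, 191), (-66, 191), (-63, 191), (-60, 192), (-57, 193)]
2 side 37 top-.056 13.9 [(-87, 198), (-84, 163), (-81, 147), (-78, 165), (-75, 201), (-72, 225), (-69, 232), (-66, 233), (-63, 232), (-60, 232), (-57, 229)]
2 top 68 top-.056 16.1 [(-87, 157), (-84, 158), (-81, 117), (-78, 135), (-75, 181), (-72, 192), (-69, 189), (-66, 188), (-63, 189), (-60, 190), (-57, 190)]
now tcp [0.552  0.1556 0.2078] piv [0.5521 0.1555 0.2233] yaw,tilt,roll [-1.6  0.3  0.3] F [-0.8 -0.5  0.3] w 0.499 gf 0.0 q [-0.04  0.58 -0.43  1.75  0.29  0.88 -2.19] t 78.7
```

View pics/g6.png

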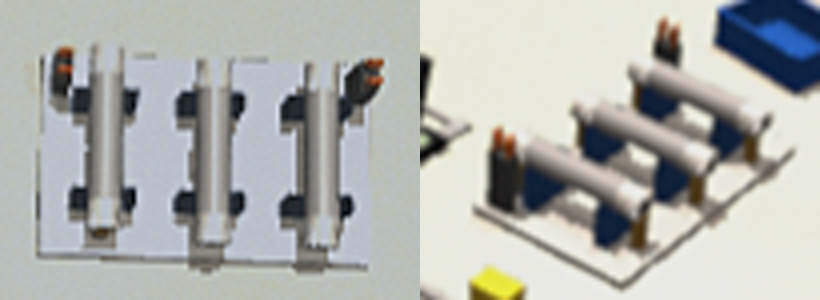

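```bash
python3 plan.py .0155 .567,-.1593,.21,-2.6,0,6 =,=,.11,=,=,2
```

```text
now tcp [0.552  0.1556 0.2078] piv [0.5521 0.1555 0.2233] yaw,tilt,roll [-1.6  0.3  0.3] F [-0.8 -0.5  0.3] w 0.499 gf 0.0 q [-0.04  0.58 -0.43  1.75  0.29  0.88 -2.19] t 78.7
[[[0.4,5.24,0.19],[-0.0,0.1,0.2]],[[0.41,5.24,0.2],[-0.0,0.1,0.2]],[[0.43,5.24,0.2],[-0.0,0.1,0.2]],[[0.44,5.24,0.21],[-0.0,0.1,0.2]],[[0.46,5.24,0.21],[-0.0,0.1,0.2]],[[0.47,5.23,0.22],[-0.0,0.1,0.2]],[[-0.0,-0.0,5.0],[0.0,0.0,0.0]],[[-0.0,-0.0,5.0],[0.0,0.0,0.0]]]
```

{"api": "apply_moves", "payload": {"plan": [[[0.4,5.24,0.2],[0,0,0.2]],[[0.4,5.24,0.2],[0,0,0.2]],[[0.4,5.24,0.2],[0,0,0.2]],[[0.4,5.24,0.2],[0,0,0.2]],[[0.5,5.24,0.2],[0,0,0.2]],[[0.5,5.24,0.2],[0,0,0]],[[0,0,2.5],[0,0,0]],[[0,0,0],[0,0,0]]]}}

```text
clock: 79.7
tcp_pos: [0.562, -0.1704, 0.169]
tool_rot: [0.0, 1.0, -0.029, -0.005]
wrist_force: [0.0, 1.2, 0.5]
gripper_width: 0.498
grip_force: 0.0
```

```bash
python3 plan.py .0155 .568,-.1593,.09,-2.6,0,3 =,=,.0575,=,=,3
```

```text
now tcp [ 0.562  -0.1704  0.169 ] piv [ 0.5622 -0.1704  0.1845] yaw,tilt,roll [-3.4 -0.1  0.6] F [0.  1.2 0.5] w 0.498 gf 0.0 q [ 0.49  0.64 -0.4   1.74  0.32  0.83 -1.68] t 79.7
[[[0.21,-0.38,3.15],[0.0,0.2,-0.3]],[[0.2,-0.38,3.15],[0.0,0.2,-0.3]],[[0.19,-0.38,3.15],[0.0,0.2,-0.3]],[[-0.0,-0.0,1.08],[0.0,0.0,0.0]],[[-0.0,-0.0,1.08],[0.0,0.0,0.0]],[[-0.0,-0.0,1.08],[0.0,0.0,0.0]],[[0,0,0],[0,0,0]],[[0,0,0],[0,0,0]]]
```

{"api": "apply_moves", "payload": {"plan": [[[0.2,-0.38,2],[0,0.2,-0.3]],[[0.2,-0.38,2],[0,0.2,-0.3]],[[0.2,-0.38,2],[0,0.2,-0.3]],[[0,0,1],[0,0,0]],[[0,0,0],[0,0,0]],[[0,0,0],[0,0,0]],[[0,0,0],[0,0,0]],[[0,0,0],[0,0,0]]]}}

```text
clock: 80.7
tcp_pos: [0.5704, -0.1593, 0.1009]
tool_rot: [0.001, 1.0, -0.021, 0.002]
wrist_force: [-0.5, -0.2, 0.2]
gripper_width: 0.501
grip_force: 0.0
```

```bash
python3 plan.py .0155 .568,-.1593,.058,-2.6,0,5
```

```text
now tcp [ 0.5704 -0.1593  0.1009] piv [ 0.5703 -0.1593  0.1164] yaw,tilt,roll [-2.4 -0.1 -0.3] F [-0.5 -0.2  0.2] w 0.501 gf 0.0 q [ 0.45  0.73 -0.35  1.79  0.38  0.68 -1.74] t 80.7
[[[-0.05,-0.0,1.17],[0.0,-0.1,0.0]],[[-0.05,-0.0,1.17],[0.0,-0.1,0.0]],[[-0.05,0.0,1.17],[0.0,-0.1,0.0]],[[-0.05,0.0,1.17],[0.0,-0.1,0.0]],[[-0.05,0.0,1.17],[0.0,-0.1,0.0]],[[0,0,0],[0,0,0]],[[0,0,0],[0,0,0]],[[0,0,0],[0,0,0]]]
```

{"api": "apply_moves", "payload": {"plan": [[[-0.05,0,1.17],[0,0,0]],[[-0.05,0,1.17],[0,0,0]],[[-0.05,0,1.17],[0,0,0]],[[-0.05,0,1.17],[0,0,0]],[[-0.05,0,1.15],[0,0,0]],[[0,0,0],[0,0,0]],[[0,0,0],[0,0,0]],[[0,0,0],[0,0,0]]]}}

```text
clock: 81.7
tcp_pos: [0.5683, -0.1592, 0.0426]
tool_rot: [0.001, 1.0, -0.021, 0.002]
wrist_force: [0.9, 0.6, 0.7]
gripper_width: 0.498
grip_force: 0.0
```

{"api": "apply_moves", "payload": {"plan": [[[0,0,0],[0,0,0]],[[0,0,0],[0,0,0]],[[0,0,0],[0,0,0]],[[0,0,0],[0,0,0]],[[0,0,0],[0,0,0]],[[0,0,0],[0,0,0]],[[0,0,0],[0,0,0]],[[0,0,0],[0,0,0]]], "claw": 1, "newtons": 30}}

```text
clock: 82.7
tcp_pos: [0.5682, -0.1599, 0.0426]
tool_rot: [0.002, 1.0, -0.021, 0.002]
wrist_force: [-0.2, -1.7, 5.5]
gripper_width: 0.315
grip_force: 29.7
```

{"api": "apply_moves", "payload": {"plan": [[[-0.1,0,0],[0,0,0]],[[-0.1,0,0],[0,0,0]],[[-0.1,0,0],[0,0,0]],[[-0.1,0,0],[0,0,0]],[[-0.1,0,0],[0,0,0]],[[-0.1,0,0],[0,0,0]],[[0,0,0],[0,0,0]],[[0,0,0],[0,0,0]]]}}

```text
clock: 83.7
tcp_pos: [0.5642, -0.1597, 0.0428]
tool_rot: [0.001, 1.0, -0.021, 0.004]
wrist_force: [5.1, -4.3, 2.9]
gripper_width: 0.314
grip_force: 29.6
```

{"api": "apply_moves", "payload": {"plan": [[[0,0,0],[0,0,0]],[[0,0,0],[0,0,0]],[[0,0,0],[0,0,0]],[[0,0,-1],[0,0,0]],[[0,0,-4.5],[0,0,0]],[[0,0,-6],[0,0,0]],[[0,-2,-4],[0,0,0]],[[0,-4,0],[0,0,0]]], "claw": 0}}

```text
clock: 84.7
tcp_pos: [0.5661, -0.1001, 0.2012]
tool_rot: [0.002, 1.0, -0.023, 0.006]
wrist_force: [0.2, 1.2, -0.2]
gripper_width: 0.501
grip_force: 0.0
```

```bash
python3 chk.py 7|cut -c1-400; python3 plan.py .0155; python3 - <<'E'
from m import *
import cv2
p=cv2.imread('pics/t7.png'); q=cv2.imread('pics/s7.png')
A=cv2.resize(p[155:260,225:300],None,fx=5,fy=5,interpolation=cv2.INTER_CUBIC);B=cv2.resize(q[180:285,215:300],None,fx=5,fy=5,interpolation=cv2.INTER_CUBIC); cv2.imwrite('pics/k7.png',np.hstack([A,B]))
E
```

```text
0 side 41 top-.056 14.6 [(-87, 152), (-84, 118), (-81, 96), (-78, 103), (-75, 145), (-72, 192), (-69, 222), (-66, 230), (-63, 218), (-60, 196), (-57, 165)]
0 top 0 top-.056 nan [(-87, 68), (-84, 68), (-81, 61), (-78, 58), (-75, 61), (-72, 73), (-69, 90), (-66, 106), (-63, 117), (-60, 119), (-57, 120)]
1 side 45 top-.056 13.9 [(-87, 91), (-84, 86), (-81, 111), (-78, 157), (-75, 204), (-72, 225), (-69, 229), (-66, 230), (-63, 229), (-60, 229), (-57, 229)]
1 top 62 top-.056 15.1 [(-87, 131), (-84, 132), (-81, 130), (-78, 129), (-75, 129), (-72, 129), (-69, 118), (-66, 89), (-63, 63), (-60, 60), (-57, 62)]
2 side 39 top-.056 13.8 [(-87, 195), (-84, 160), (-81, 144), (-78, 162), (-75, 197), (-72, 223), (-69, 230), (-66, 230), (-63, 230), (-60, 230), (-57, 227)]
2 top 73 top-.056 14.1 [(-87, 161), (-84, 161), (-81, 120), (-78, 140), (-75, 188), (-72, 198), (-69, 194), (-66, 194), (-63, 195), (-60, 196), (-57, 196)]
now tcp [ 0.5646 -0.0927  0.1991] piv [ 0.5645 -0.0927  0.2146] yaw,tilt,roll [-2.   0.1 -0.4] F [-0.9  0.1 -0.1] w 0.501 gf 0.0 q [ 0.39  0.58 -0.43  1.77  0.31  0.85 -1.78] t 84.8chk.py:14: RuntimeWarning: Mean of empty slice.
  print(k,n,m.sum(),'top-.056',(P[m,2].mean()*1e3).round(1),list(zip((L*1e3).round().astype(int).tolist(),v.round().astype(int).tolist())))
  ret = ret.dtype.type(ret / rcount)
```

View pics/k7.png

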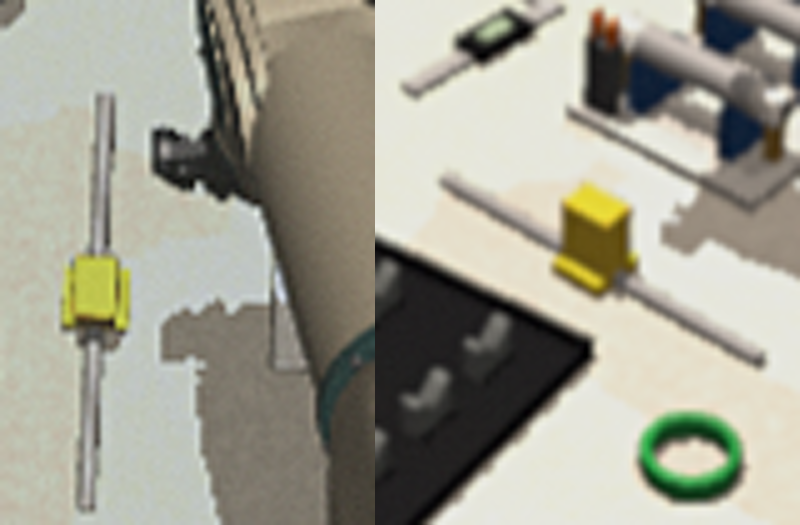

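```bash
python3 - <<'E'
from h import *
e1=atz('top',245.8,174.2,.006); e2=atz('top',242.4,256.4,.006); print('ends',e1.round(4),e2.round(4),'len',np.linalg.norm(e1-e2),'mid',((e1+e2)/2).round(4),'ang',np.degrees(np.arctan2(e1[1]-e2[1],e1[0]-e2[0])))
s1=atz('side',(446-375)/5+215,180/5+180,.006); s2=atz('side',(760-375)/5+215,358/5+180,.006); print('side ends',s1.round(4),s2.round(4),np.linalg.norm(s1-s2),((s1+s2)/2).round(4),np.degrees(np.arctan2(s1[1]-s2[1],s1[0]-s2[0])))
print('top face',atz('top',244.4,213,.06).round(4),atz('side',259.2,221,.06).round(4))
# seat
th=-2.57*np.pi/180; print('seat',np.array([.5609,-.2470])+.062*np.array([np.cos(th),np.sin(th)]))
for c in((.0,.124),(0,-.124)): print('clip pred',(np.array([.5609,-.247])+np.array([[np.cos(th),-np.sin(th)],[np.sin(th),np.cos(th)]])@np.array([.062,c[1]])).round(4))
t=cv2.imread('pics/t6.png'); h=cv2.cvtColor(t,cv2.COLOR_BGR2HSV); m=cv2.inRange(h,(4,130,80),(17,255,255))
from m import blobs
for b in blobs(m[170:195,275:375],2): u,v=b[0]+[275,170]; print('org',u,v,b[1][4],atz('top',u,v,.092).round(4))
E
python3 plan.py 0.0
```

```text
ends [0.6678 0.0044 0.006 ] [0.3902 0.0178 0.006 ] len 0.27790705856221715 mid [0.529  0.0111 0.006 ] ang -2.7725952634759445
side ends [0.6651 0.0034 0.006 ] [0.3888 0.0179 0.006 ] 0.2766780760351112 [0.5269 0.0106 0.006 ] -3.006486493273745
top face [0.5263 0.0096 0.06  ] [0.5264 0.0131 0.06  ]
seat [ 0.62283764 -0.24978008]
clip pred [ 0.6284 -0.1259]
clip pred [ 0.6173 -0.3737]
org 285.8 177.4 5 [ 0.6357 -0.1246  0.092 ]
org 285.83 181.67 6 [ 0.6217 -0.1244  0.092 ]
org 363.29 180.43 7 [ 0.6234 -0.3734  0.092 ]
org 363.0 184.5 6 [ 0.61   -0.3717  0.092 ]
now tcp [ 0.5646 -0.0927  0.1991] piv [ 0.5646 -0.0927  0.1991] yaw,tilt,roll [-2.   0.1 -0.4] F [-0.9  0.1 -0.1] w 0.501 gf 0.0 q [ 0.39  0.58 -0.43  1.77  0.31  0.85 -1.78] t 84.8
```

```bash
python3 plan.py 0.0 .527,.0108,.15,87.1,0,9 =,=,.1,=,=,2
```

```text
now tcp [ 0.5646 -0.0927  0.1991] piv [ 0.5646 -0.0927  0.1991] yaw,tilt,roll [-2.   0.1 -0.4] F [-0.9  0.1 -0.1] w 0.501 gf 0.0 q [ 0.39  0.58 -0.43  1.77  0.31  0.85 -1.78] t 84.8
[[[-0.46,-1.13,0.54],[0.0,-0.0,-9.9]],[[-0.26,-1.2,0.54],[0.0,-0.0,-9.9]],[[-0.05,-1.22,0.54],[0.0,-0.0,-9.9]],[[0.16,-1.21,0.55],[0.0,-0.0,-9.9]],[[0.37,-1.17,0.55],[0.0,-0.0,-9.9]],[[0.56,-1.09,0.55],[0.0,-0.0,-9.9]],[[0.74,-0.97,0.55],[0.0,-0.0,-9.9]],[[0.9,-0.83,0.55],[0.0,-0.0,-9.9]]]
[[[1.03,-0.66,0.55],[0.0,-0.0,-9.9]],[[0.0,-0.0,2.5],[0.0,0.0,0.0]],[[0.0,-0.0,2.5],[0.0,0.0,0.0]],[[0,0,0],[0,0,0]],[[0,0,0],[0,0,0]],[[0,0,0],[0,0,0]],[[0,0,0],[0,0,0]],[[0,0,0],[0,0,0]]]
```

{"api": "apply_moves", "payload": {"plan": [[[-0.46,-1.13,0.5],[0,0,-9.9]],[[-0.26,-1.2,0.5],[0,0,-9.9]],[[-0.05,-1.22,0.5],[0,0,-9.9]],[[0.16,-1.2,0.5],[0,0,-9.9]],[[0.37,-1.17,0.5],[0,0,-9.9]],[[0.56,-1.1,0.5],[0,0,-9.9]],[[0.74,-1,0.5],[0,0,-9.9]],[[0.9,-0.8,0.5],[0,0,-9.9]]], "claw": -0.6}}

```text
clock: 85.8
tcp_pos: [0.5306, -0.0067, 0.1567]
tool_rot: [0.002, 0.782, 0.623, 0.001]
wrist_force: [0.2, 0.1, -0.5]
gripper_width: 0.802
grip_force: 0.0
```

{"api": "apply_moves", "payload": {"plan": [[[1,-0.65,0.5],[0,0,-9.9]],[[0,0,2.5],[0,0,0]],[[0,0,2],[0,0,0]],[[0,0,0],[0,0,0]],[[0,0,0],[0,0,0]],[[0,0,0],[0,0,0]],[[0,0,0],[0,0,0]],[[0,0,0],[0,0,0]]]}}

```text
clock: 86.8
tcp_pos: [0.5272, 0.0045, 0.1069]
tool_rot: [0.002, 0.727, 0.686, 0.001]
wrist_force: [0.0, -0.1, -0.3]
gripper_width: 0.797
grip_force: 0.0
```

```bash
python3 plan.py 0.0 .527,.0108,.06,87.1,0,3 =,=,.019,=,=,3
```

```text
now tcp [0.5272 0.0045 0.1069] piv [0.5272 0.0045 0.1069] yaw,tilt,roll [86.7 -0.3  0.1] F [ 0.  -0.1 -0.3] w 0.797 gf 0.0 q [ 0.41  0.74 -0.74  1.96  0.76  0.73 -0.85] t 86.8
[[[0.21,-0.03,1.56],[0.1,0.0,-0.1]],[[0.21,-0.02,1.56],[0.1,0.0,-0.1]],[[0.21,-0.02,1.56],[0.1,0.0,-0.1]],[[0.0,-0.0,1.37],[0.0,0.0,0.0]],[[0.0,-0.0,1.37],[0.0,0.0,0.0]],[[0.0,-0.0,1.37],[0.0,0.0,0.0]],[[0,0,0],[0,0,0]],[[0,0,0],[0,0,0]]]
```

{"api": "apply_moves", "payload": {"plan": [[[0.2,0,1.56],[0.1,0,-0.1]],[[0.2,0,1.56],[0.1,0,-0.1]],[[0.2,0,1.56],[0.1,0,-0.1]],[[0,0,1.37],[0,0,0]],[[0,0,1.37],[0,0,0]],[[0,0,1.35],[0,0,0]],[[0,0,0],[0,0,0]],[[0,0,0],[0,0,0]]]}}

```text
clock: 87.8
tcp_pos: [0.5277, 0.0105, 0.0191]
tool_rot: [0.0, 0.725, 0.688, -0.001]
wrist_force: [-0.5, -0.0, 0.2]
gripper_width: 0.801
grip_force: 0.0
```

{"api": "apply_moves", "payload": {"plan": [[[0,0,0],[0,0,0]],[[0,0,0],[0,0,0]],[[0,0,0],[0,0,0]],[[0,0,0],[0,0,0]],[[0,0,0],[0,0,0]],[[0,0,0],[0,0,0]],[[0,0,0],[0,0,0]],[[0,0,0],[0,0,0]]], "claw": 1, "newtons": 80}}

```text
clock: 88.8
tcp_pos: [0.528, 0.0104, 0.0196]
tool_rot: [0.001, 0.725, 0.688, -0.001]
wrist_force: [-0.2, -0.6, 5.5]
gripper_width: 0.457
grip_force: 80.7
```

```bash
python3 plan.py 0.0 =,=,.17,=,0,3 .6228,-.249,.17,-2.65,0,13; python3 - <<'E'
from h import *
q,_=snap('side','s8'); B=cv2.resize(q[170:270,210:320],None,fx=5,fy=5,interpolation=cv2.INTER_CUBIC); cv2.imwrite('pics/k8.png',B[:,:,::-1])
E
```

```text
now tcp [0.528  0.0104 0.0196] piv [0.528  0.0104 0.0196] yaw,tilt,roll [87.  -0.   0.1] F [-0.2 -0.6  5.5] w 0.457 gf 80.7 q [ 0.31  0.87 -0.6   1.99  0.92  0.58 -0.99] t 88.8
[[[-0.01,0.0,-5.01],[0.0,0.0,-0.0]],[[-0.01,0.0,-5.01],[0.0,0.0,-0.0]],[[-0.0,0.0,-5.01],[0.0,0.0,-0.0]],[[-1.95,0.83,0.0],[-0.0,-0.0,6.9]],[[-1.84,1.06,0.0],[0.0,-0.0,6.9]],[[-1.7,1.27,0.0],[0.0,-0.0,6.9]],[[-1.53,1.47,0.0],[-0.0,-0.0,6.9]],[[-1.35,1.64,0.0],[0.0,-0.0,6.9]]]
[[[-1.14,1.79,0.0],[0.0,-0.0,6.9]],[[-0.92,1.92,0.0],[-0.0,-0.0,6.9]],[[-0.68,2.01,0.0],[0.0,-0.0,6.9]],[[-0.43,2.08,0.0],[-0.0,-0.0,6.9]],[[-0.18,2.12,0.0],[0.0,-0.0,6.9]],[[0.08,2.12,0.0],[-0.0,-0.0,6.9]],[[0.33,2.1,0.0],[-0.0,-0.0,6.9]],[[0.58,2.04,0.0],[0.0,-0.0,6.9]]]
```

View pics/k8.png

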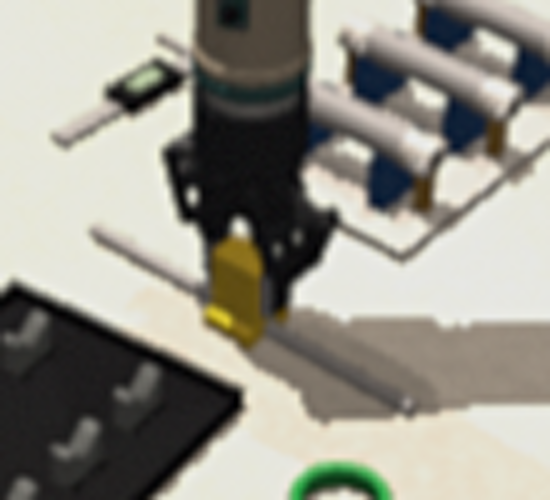

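{"api": "apply_moves", "payload": {"plan": [[[0,0,-5],[0,0,0]],[[0,0,-5],[0,0,0]],[[0,0,-5],[0,0,0]],[[-1.95,0.83,0],[0,0,6.9]],[[-1.84,1.06,0],[0,0,6.9]],[[-1.7,1.27,0],[0,0,6.9]],[[-1.53,1.47,0],[0,0,6.9]],[[-1.35,1.64,0],[0,0,6.9]]]}}

```text
clock: 89.85
tcp_pos: [0.5635, -0.0899, 0.1686]
tool_rot: [0.0, 0.898, 0.44, -0.002]
wrist_force: [0.2, -0.0, -2.9]
gripper_width: 0.458
grip_force: 81.5
```

{"api": "apply_moves", "payload": {"plan": [[[-1.14,1.8,0],[0,0,6.9]],[[-0.92,1.9,0],[0,0,6.9]],[[-0.68,2,0],[0,0,6.9]],[[-0.43,2.1,0],[0,0,6.9]],[[-0.18,2.1,0],[0,0,6.9]],[[0.08,2.1,0],[0,0,6.9]],[[0.33,2.1,0],[0,0,6.9]],[[0.58,2,0],[0,0,6.9]]]}}

```text
clock: 90.85
tcp_pos: [0.6215, -0.2484, 0.1685]
tool_rot: [0.001, 1.0, -0.025, -0.001]
wrist_force: [-0.6, -0.0, -2.1]
gripper_width: 0.461
grip_force: 81.5
```

{"api": "apply_moves", "payload": {"plan": [[[0,0,0.5],[0,0,0]],[[0,0,0.5],[0,0,0]],[[0,0,0.5],[0,0,0]],[[0,0,0.5],[0,0,0]],[[0,0,0],[0,0,0]],[[0,0,0],[0,0,0]],[[0,0,0],[0,0,0]],[[0,0,0],[0,0,0]]]}}

```text
clock: 91.85
tcp_pos: [0.6222, -0.248, 0.1494]
tool_rot: [0.001, 1.0, -0.024, -0.001]
wrist_force: [-0.0, -0.2, -1.7]
gripper_width: 0.461
grip_force: 81.5
```

```bash
python3 plan.py 0.0 .6228,-.249,.112,-2.65,0,5; python3 - <<'E'
from h import *
q,_=snap('side','s9'); p,_=snap('top','t9'); A=cv2.resize(p[155:230,270:380],None,fx=3.6,fy=3.6,interpolation=cv2.INTER_CUBIC);B=cv2.resize(q[115:225,235:345],None,fx=3.6,fy=3.6,interpolation=cv2.INTER_CUBIC)
o=np.zeros((400,800,3),np.uint8); o[:270,:396]=A; o[:396,400:796]=B; cv2.imwrite('pics/k9.png',o[:,:,::-1])
E
```

```text
now tcp [ 0.6222 -0.248   0.1494] piv [ 0.6222 -0.248   0.1494] yaw,tilt,roll [-2.7 -0.1  0.1] F [-0.  -0.2 -1.7] w 0.461 gf 81.5 q [ 0.56  0.77 -0.39  1.53  0.35  0.91 -1.57] t 91.8
[[[0.01,0.02,0.75],[0.0,0.0,-0.0]],[[0.01,0.02,0.75],[0.0,0.0,-0.0]],[[0.01,0.02,0.75],[0.0,0.0,-0.0]],[[0.01,0.02,0.75],[0.0,0.0,-0.0]],[[0.01,0.02,0.75],[0.0,0.0,-0.0]],[[0,0,0],[0,0,0]],[[0,0,0],[0,0,0]],[[0,0,0],[0,0,0]]]
```

View pics/k9.png

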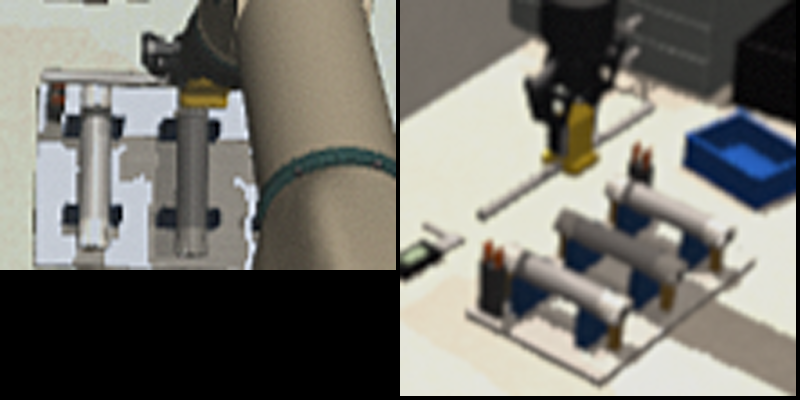

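{"api": "apply_moves", "payload": {"plan": [[[0,0.02,0.75],[0,0,0]],[[0,0.02,0.75],[0,0,0]],[[0,0.02,0.75],[0,0,0]],[[0,0.02,0.75],[0,0,0]],[[0.05,0.02,0.7],[0,0,0]],[[0,0,0],[0,0,0]],[[0,0,0],[0,0,0]],[[0,0,0],[0,0,0]]]}}

```text
clock: 92.95
tcp_pos: [0.6227, -0.2491, 0.1126]
tool_rot: [0.001, 1.0, -0.024, -0.0]
wrist_force: [0.2, 0.5, -2.4]
gripper_width: 0.462
grip_force: 81.5
```

{"api": "apply_moves", "payload": {"plan": [[[0,0,0.2],[0,0,0]],[[0,0,0.2],[0,0,0]],[[0,0,0.2],[0,0,0]],[[0,0,0.2],[0,0,0]],[[0,0,0],[0,0,0]],[[0,0,0],[0,0,0]],[[0,0,0],[0,0,0]],[[0,0,0],[0,0,0]]]}}

```text
clock: 93.95
tcp_pos: [0.6217, -0.2492, 0.1043]
tool_rot: [0.001, 1.0, -0.024, -0.001]
wrist_force: [-4.9, -0.5, 3.4]
gripper_width: 0.459
grip_force: 82.2
```

{"api": "apply_moves", "payload": {"plan": [[[-0.1,0,0.15],[0,0,0]],[[0,0,0.15],[0,0,0]],[[0,0,0.15],[0,0,0]],[[0,0,0.15],[0,0,0]],[[0,0,0],[0,0,0]],[[0,0,0],[0,0,0]],[[0,0,0],[0,0,0]],[[0,0,0],[0,0,0]]]}}

```text
clock: 94.95
tcp_pos: [0.6221, -0.2494, 0.1003]
tool_rot: [0.002, 1.0, -0.024, 0.0]
wrist_force: [-6.5, 1.9, 12.7]
gripper_width: 0.459
grip_force: 83.2
```

{"api": "apply_moves", "payload": {"plan": [[[0,0,0.15],[0,0,0]],[[0,0,0.15],[0,0,0]],[[0,0,0.15],[0,0,0]],[[0,0,0.15],[0,0,0]],[[0,0,0],[0,0,0]],[[0,0,0],[0,0,0]],[[0,0,0],[0,0,0]],[[0,0,0],[0,0,0]]]}}

```text
clock: 95.95
tcp_pos: [0.6212, -0.2491, 0.0918]
tool_rot: [0.001, 1.0, -0.024, -0.001]
wrist_force: [-1.2, -2.9, -4.2]
gripper_width: 0.458
grip_force: 81.2
```

```bash
python3 plan.py 0; python3 -c "
from bench import manip;print(manip.read_state()['torque'])"
```

```text
now tcp [ 0.6212 -0.2491  0.0918] piv [ 0.6212 -0.2491  0.0918] yaw,tilt,roll [-2.7 -0.1  0.1] F [-1.2 -2.9 -4.2] w 0.458 gf 81.2 q [ 0.55  0.84 -0.37  1.56  0.38  0.81 -1.59] t 96.0
[0.01170718 0.38005923 0.07239517]
```

{"api": "apply_moves", "payload": {"plan": [[[0,0,0.1],[0,0,0]],[[0,0,0.1],[0,0,0]],[[0,0,0.05],[0,0,0]],[[0,0,0],[0,0,0]],[[0,0,0],[0,0,0]],[[0,0,0],[0,0,0]],[[0,0,0],[0,0,0]],[[0,0,0],[0,0,0]]]}}

```text
clock: 96.95
tcp_pos: [0.6214, -0.2492, 0.0915]
tool_rot: [0.001, 1.0, -0.024, -0.001]
wrist_force: [-6.1, -1.4, 8.9]
gripper_width: 0.46
grip_force: 82.9
```

{"api": "apply_moves", "payload": {"plan": [[[0,0,-0.15],[0,0,0]],[[0,0,0],[0,0,0]],[[0,0,0],[0,0,0]],[[0,0,0],[0,0,0]],[[0,0,0],[0,0,0]],[[0,0,0],[0,0,0]],[[0,0,0],[0,0,0]],[[0,0,0],[0,0,0]]], "claw": -0.6}}

```text
clock: 97.95
tcp_pos: [0.6214, -0.249, 0.0912]
tool_rot: [0.001, 1.0, -0.024, -0.001]
wrist_force: [0.4, 0.5, 0.1]
gripper_width: 0.803
grip_force: 0.0
```

{"api": "apply_moves", "payload": {"plan": [[[0,0,-2],[0,0,0]],[[0,0,-4],[0,0,0]],[[0,0,-5],[0,0,0]],[[0,-5,0],[0,0,0]],[[0,-6,0],[0,0,0]],[[0,-6,0],[0,0,0]],[[0,-6,0],[0,0,0]],[[0,-6,0],[0,0,0]]]}}

```text
clock: 98.95
tcp_pos: [0.6357, 0.0428, 0.2025]
tool_rot: [0.001, 1.0, -0.024, 0.0]
wrist_force: [1.2, 0.2, 0.0]
gripper_width: 0.798
grip_force: 0.0
```

```bash
python3 chk.py 10 | cut -c1-30; python3 - <<'E'
from h import *
p=cv2.imread('pics/t10.png');q=cv2.imread('pics/s10.png'); A=cv2.resize(p[155:240,265:375],None,fx=3.6,fy=3.6,interpolation=cv2.INTER_CUBIC);B=cv2.resize(q[125:225,235:345],None,fx=3.6,fy=3.6,interpolation=cv2.INTER_CUBIC)
o=np.zeros((360,800,3),np.uint8); o[:306,:396]=A; o[:360,400:796]=B; cv2.imwrite('pics/k10.png',o)
E
```

```text
0 side 43 top-.056 14.3 [(-87,
0 top 62 top-.056 16.1 [(-87, 
1 side 39 top-.056 15.9 [(-87,
1 top 87 top-.056 16.0 [(-87, 
2 side 33 top-.056 14.8 [(-87,
2 top 70 top-.056 14.5 [(-87,
```

View pics/k10.png

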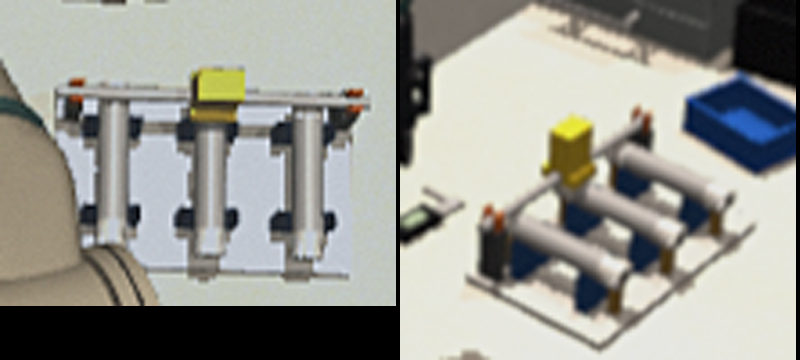

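```bash
python3 -c "
from bench import manip;print(manip.sign_off())"
```

```text
the job is handed in; nothing more can be done
None
```

I laid all three shafts in their grooves with the flats down and pressed the keeper bar into both clips, then handed the job in at about 99 s. The hand-in gave no verdict. Camera heights and the bar seating to full depth over the shafts both fit everything being home.

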